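# Hang a beam guard panel on its rail

### The arm

A 7-joint arm with a two-finger parallel gripper is mounted at the origin on the work surface. World frame = base frame: x ahead of the robot, y to its left, z up, the work surface at z = 0. Lengths are in m, angles in degrees, forces in N, time in s.
With the tool pointing down it reaches from about 0.35 to 0.9 m from the base axis. Payload 8.1 kg.
Tool frame: the origin (TCP) lies at the centre of the arm's flange, where the gripper is bolted on; the fingertips stand 178 mm ahead of it and the grasp point (between the pads) lies 159 mm ahead of it; z points along the fingers, x is the direction in which the jaws open and shut, and the axes are right-handed (so a half turn about z gives the same grasp; the last joint's range is limited). The gripper opens to 92 mm and grips with 3 to 60 N. Pads are 19 mm wide; open, the fingers measure 130 mm over their backs; the gripper's body (75 mm by 190 mm) begins 47 mm behind the grasp point.
Start: joints at [-74.633, 24.895, 1.432, 90.138, -0.665, 64.973, -4.303], TCP at [0.226, 0.583, 0.405] pointing down, gripper open.
Joint ranges: [-149.89, 149.89], [-25.12, 119.58], [-72.63, 75.52], [4.76, 147.25], [-75.54, 255.54], [6.69, 114.76], [-157.13, 157.13]. Speed limits (degrees/s): [127.2, 127.2, 172.46, 172.46, 180, 180, 180].

### API

Orientations are given as [roll, pitch, yaw] about the fixed x, y, z axes, in that order (R = Rz(yaw) Ry(pitch) Rx(roll)).
In Python, from workcell import bot gives the robot as it stands. The module is installed in compiled form; this text tells all that it offers.
- The arm moves only by the tool apply_moves, never from a script. Its argument "rows" is a list of rows, each a list of 5 numbers: the opening, from 0 (shut) to 1 (fully open), then the shift along the tool's x, y, z in mm, then the turn about the tool's z in degrees. A call has 1 to 10 rows; each row shifts and turns the commanded pose from where the row before left it, along the tool's axes as they then stand; what a row does not reach is not made up. A row lasts 1/12 s, in which the tool goes at most 41.7 mm and 7.16 degrees, less where a joint would pass 70% of its speed; a pose out of reach is approached as far as the arm can. A call with a gripper value outside its range is refused whole. The fingers move at their own pace and stop on an object; "squeeze" is the grip in N (left out, the last holds). Time passes only in rows, so rows that do not move let the fingers close. It gives the time, the measured TCP pose, the force and the opening at its end, in the units of the state.
- bot.observe(): the state, without advancing time (a new reading comes with each control period).
- bot.camera(name): name is "scene" or "top" or "wrist"; returns a dict with "color" (420x560x3 uint8, blue, green, red), "range_z" (420x560 float32, m along the optical axis (not along the pixel's ray), 0 where there is no reading), "vfov" (degrees; the focal length in pixels is half the picture's height over the tangent of half this angle, whatever the lens; pixels are square), "cx", "cy" (the principal point, pixels), "position" and "attitude" of the camera in the world. Camera axes: x right, y up, looking along -z (the intrinsics and any distortion apply to the point x, -y, -z); pixel columns grow to the right and rows downward; lengths in m; the calibration is good to about 2 mm. The wrist camera is an equidistant fisheye: a pixel r from the principal point sees the ray r / f radians off the axis. A picture is of the moment at which its call begins.
- bot.close_job(): hands the job in, once; it reports no verdict.
The state is a dict: "t": time; "joints": joint angles; "qvel": joint speeds; "effort": joint torques, N m; "ee_pos": TCP position; "tool_rot": TCP orientation; "force": force on the tool from outside, world axes, zero at the start; "torque": the same for the moment, N m; "width": finger opening in m.
Only numpy, scipy, OpenCV 4.12 (cv2) and the standard library are available. Lean on these libraries where they do the work, as an engineer would, in place of code of your own. Each camera call takes 0.05 s, during which the arm holds its last target.

### The job

Take the black beam guard panel off its sloping rest and hang it on the guard stand, on the side of the rail away from the robot. Hook its lip over the upper rail between the two posts while the panel still leans (lower edge out, away from the robot), then swing it down gently, without letting it slap, until it hangs flat and upright against the lower bar. Let go of it and leave the mirror, lens and screwdriver where they are.

Things in the scene. Friction and masses are not known exactly. Their poses are not given: they have to be found in the camera images.
- panel: Loose black beam guard plate, 150 wide (y) x 120 tall (z) x 5 thick (x), about 0.25 kg; lip along its top edge, grip block on top. Origin mid bottom edge, mid thickness; z up the plate, x its normal on the side without the lip. At the start it leans on the rest 35 degrees from vertical: top towards the robot (rest's -x), bottom edge on the ledge, lip on the underside.
- lip_edge (a point): Middle of the lip's lower edge, panel frame (-21, 0, 100) mm. A 5 thick flange (z 120 to 125) runs from the plate's top to -x; from its edge the 5 thick lip turns down (x -23.5 to -18.5, z 100 to 120), full width. The throat between lip and plate is 16 wide (x -18.5 to -2.5), 20 deep, open to -z. Axes as the panel's.
- throat (a point): Point inside the throat, mid width, 5 below the flange's underside: panel frame (-10.5, 0, 115) mm. The rail's centreline lies here when the rail touches the flange in mid throat. Axes as the panel's.
- grip_block (a point): Middle of the panel's aluminium grip block, panel frame (-2.5, 0, 153) mm. The block is 10 thick (x -7.5 to 2.5), 36 wide (y) and stands 50 above the flange (z 125 to 175), mid width. Axes as the panel's.
- stand: Fixed guard stand. Origin on the table under the middle of the upper rail; y along the rail, z up, x horizontal, pointing away from the robot, to the side where the panel hangs. Two steel posts 16 diameter, 195 tall, at y +-135, with black clamps 26 x 22 x 22 where the bars meet them. Base bar 50 x 320 x 12 high.
- rail_mid (a point): Middle of the upper rail, on its centreline: round steel bar 10 diameter along y, at stand x 0, height 170. Axes as the stand's.
- lower_bar (a point): Middle of the lower bar, on its centreline: round steel bar 10 diameter along y, at stand x 3, height 80. Its far (+x) side is 8 beyond the upper rail's centreline, so a panel hooked on the rail hangs upright against it. Axes as the stand's.
- rest: The fixed rest: a sloping aluminium board with a ledge at its foot, on a black base 130 x 130 x 8. Origin on the table, x pointing away from the robot. The panel's bottom edge lies on the ledge, at rest frame (30, 0, 30) mm, and the panel leans back from there by 35 degrees towards the rest's -x. The board is 120 wide and reaches 80 up the panel's back; above that the panel is free on both sides.
- mirror: Bystander: mirror in a black square mount on a steel post, 103 tall, foot 44 diameter, standing loose on the robot's side of the stand, about 100 from the rail. Origin at the middle of its foot, z up.
- lens: Bystander: round lens in a black ring on a steel post, 98 tall, foot 44 diameter, loose, beyond the rest. Origin at the middle of its foot, z up.
- driver: Bystander: screwdriver, 150 long, lying loose on the table farther out. Origin about its middle underside, x along it.

How it is judged:
By the outcome, as a careful person would: the job done as asked, in the order asked, and still so for the second after the job is handed in, with the robot touching nothing.
It also fails if it takes over 50 s, if anything falls off the work surface, if the arm or the gripper's body presses on something with over 40 N, if the wrist force passes 120 N, or if a joint passes its speed limit or range.

## Working session

There is one attempt and no reset: what is moved stays moved. The work goes in short steps, Python scripts to look and compute and a tool call to move; the robot and the scene stay as the last step left them, time stands still between calls to the robot, and variables do not carry over. Pictures are saved under pics/ and viewed, and the job is handed in when it is done.

Besides the shell and the picture viewer there is one more tool, called after "Request:" by a JSON object that holds its "method" and its "body". apply_moves: Moves the arm, as the interface text tells. Its arguments: {"type":"object","properties":{"rows":{"type":"array"},"squeeze":{"type":"number"}},"required":["rows"]}

```bash
ls; mkdir -p pics; python3 - <<'E'
from workcell import bot
import cv2
s=bot.observe()
for k,v in s.items(): print(k,v)
for n in ["scene","top","wrist"]:
    c=bot.camera(n); cv2.imwrite(f"pics/{n}0.png",c["color"])
    print(n,c["vfov"],c["cx"],c["cy"],c["position"],c["attitude"],[k for k in c], (c["range_z"]>0).mean())
E
```

```text
pics
t 0.0
joints [-74.63524714  24.93650083   1.42961973  90.18963606  -0.66211663
  64.97285305  -4.30345577]
qvel [-0.03639236 -0.1327858  -0.00130236  0.02708333  0.07019223 -0.0432322
 -0.00707498]
effort [ 2.63912298e-04 -6.67844725e+01  9.85108763e-01 -3.14465368e+01
 -6.06732233e-02  4.29767312e-02  1.45831241e-04]
ee_pos [0.22639769 0.58230243 0.40394037]
tool_rot [1.79990011e+02 9.01897670e-02 6.87543223e+01]
force [-0.21339675 -0.01976328 -0.99407798]
torque [-0.01901592 -0.01754877  0.00630506]
width 0.09165268682184233
scene 44.217663138627785 274.39389154379717 213.11071346853603 [1.46579882 0.13889985 0.7145275 ] [56.18985544  0.53783809 97.35144294] ['color', 'range_z', 'vfov', 'cx', 'cy', 'position', 'attitude'] 0.9959991496598639
top 48.67365884390554 266.53505308626495 215.48135349211924 [0.47329401 0.01061879 0.93078237] [  9.41827928  -1.77227727 -90.26858483] ['color', 'range_z', 'vfov', 'cx', 'cy', 'position', 'attitude'] 0.9961181972789116
wrist 65.70646984690485 283.50456104299974 213.68424272719372 [0.15113663 0.61220902 0.38392797] [-17.32011174   0.09918303  68.77475897] ['color', 'range_z', 'vfov', 'cx', 'cy', 'position', 'attitude'] 0.9959311224489796
```

View pics/scene0.png

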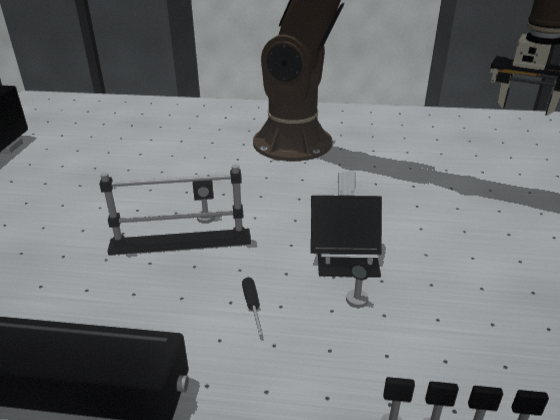

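View pics/top0.png

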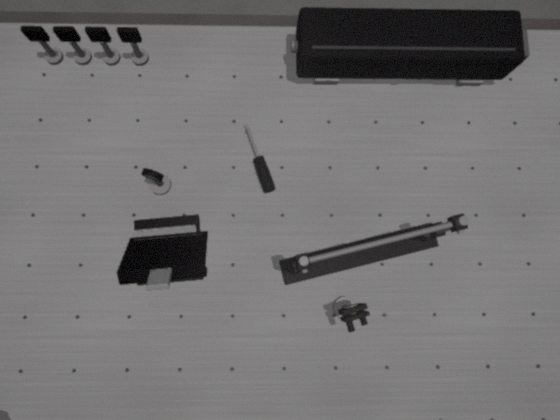

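View pics/wrist0.png

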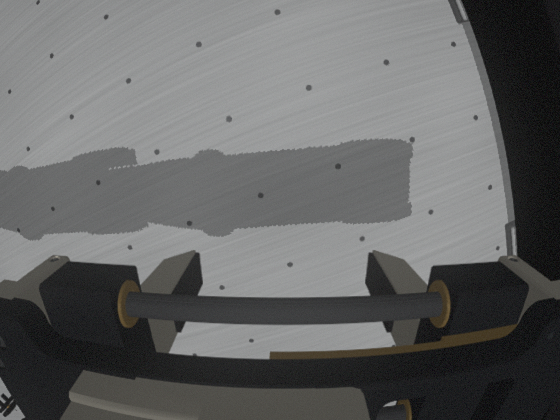

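The scene view shows the panel on its rest around (345,225), and the stand posts near (110,210) and (237,200). In the top view the grip block is near (159,277), and the rail runs from (303,262) to (457,222). Next I'll enlarge both views.

```bash
cat > h.py <<'E'
import numpy as np, cv2, pickle
from scipy.spatial.transform import Rotation as Ro
def Rm(a): return Ro.from_euler('xyz',a,degrees=True).as_matrix()
def foc(c): return c["color"].shape[0]/2/np.tan(np.radians(c["vfov"])/2)
def ray(c,u,v,fish=False):
    f=foc(c); x=(u-c["cx"])/f; y=(v-c["cy"])/f
    if fish:
        r=np.hypot(x,y); k=np.sin(r)/r if r>1e-9 else 1
        d=np.array([x*k,-y*k,-np.cos(r)])
    else: d=np.array([x,-y,-1.0])
    return Rm(c["attitude"])@(d/np.linalg.norm(d))
def plane(c,u,v,z,fish=False):
    d=ray(c,u,v,fish); p=np.array(c["position"]); return p+d*(z-p[2])/d[2]
def tri(obs):
    A=np.zeros((3,3));b=np.zeros(3)
    for c,u,v,fi in obs:
        d=ray(c,u,v,fi);M=np.eye(3)-np.outer(d,d);A+=M;b+=M@np.array(c["position"])
    X=np.linalg.solve(A,b)
    e=[np.linalg.norm((np.eye(3)-np.outer(ray(c,u,v,fi),ray(c,u,v,fi)))@(X-np.array(c["position"]))) for c,u,v,fi in obs]
    return X,e
def proj(c,X,fish=False):
    q=Rm(c["attitude"]).T@(np.array(X)-np.array(c["position"])); f=foc(c)
    a=np.array([q[0],-q[1],-q[2]])
    if fish:
        th=np.arctan2(np.hypot(a[0],a[1]),a[2]); n=np.hypot(a[0],a[1]); return c["cx"]+f*th*a[0]/n, c["cy"]+f*th*a[1]/n
    return c["cx"]+f*a[0]/a[2], c["cy"]+f*a[1]/a[2]
def pt(c,u,v,fish=False):
    z=c["range_z"][int(v),int(u)]; d=Rm(c["attitude"]).T@ray(c,u,v,fish); return np.array(c["position"])+ray(c,u,v,fish)*z/(-d[2])
def snap(n,tag):
    from workcell import bot
    c=bot.camera(n); pickle.dump(c,open(f"{tag}.pkl","wb")); cv2.imwrite(f"pics/{tag}.png",c["color"]); return c
def crop(c,x0,x1,y0,y1,s,name,gain=1.5):
    im=c["color"][y0:y1,x0:x1]; im=cv2.resize(np.clip(im*gain,0,255).astype(np.uint8),None,fx=s,fy=s,interpolation=cv2.INTER_NEAREST); cv2.imwrite(f"pics/{name}.png",im)
E
python3 - <<'E'
from h import *
c=snap("scene","s1"); crop(c,295,415,160,310,4,"s1panel",2); crop(c,90,265,155,260,4,"s1stand",2)
t=snap("top","t1"); crop(t,100,225,160,300,4,"t1panel",3); crop(t,265,475,200,340,3.5,"t1stand",2)
E
python3 - <<'E'
import cv2,numpy as np
a=[cv2.imread(f"pics/{n}.png") for n in ["s1panel","t1panel"]]
H=max(i.shape[0] for i in a); o=np.hstack([cv2.copyMakeBorder(i,0,H-i.shape[0],0,0,0) for i in a]); print(o.shape)
cv2.imwrite("pics/pp.png",cv2.resize(o,None,fx=.8,fy=.8))
E
```

```text
(600, 980, 3)
```

View pics/t1panel.png

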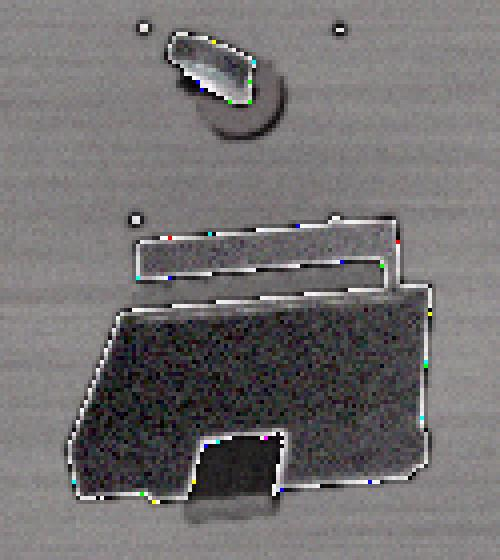

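View pics/s1panel.png

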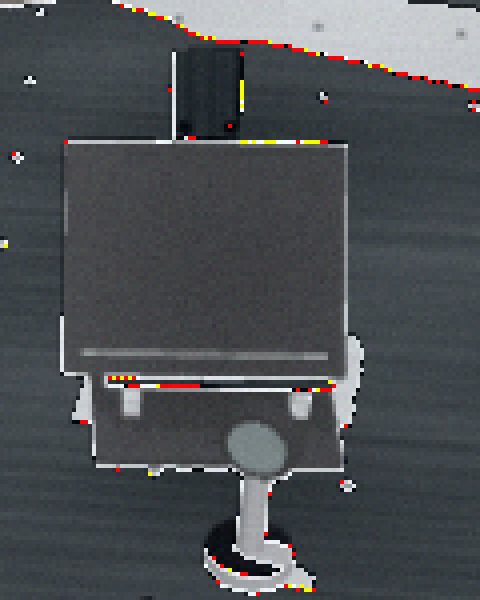

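View pics/t1stand.png

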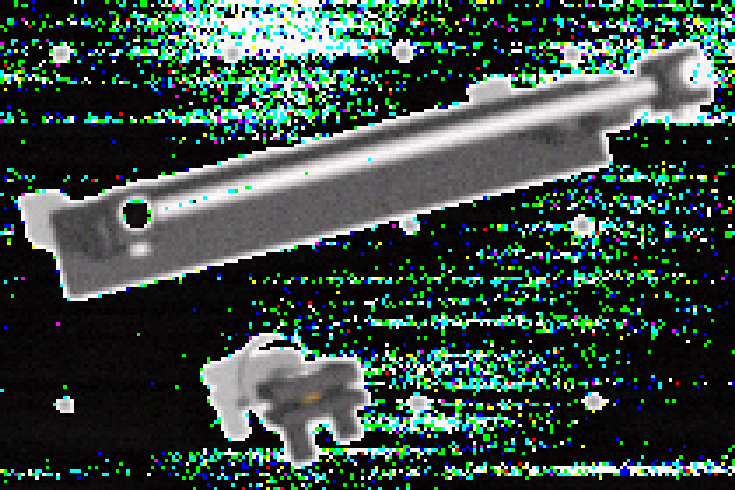

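View pics/s1stand.png

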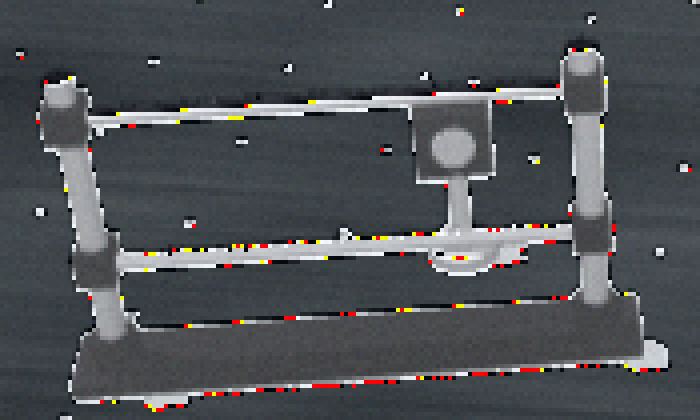

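```bash
sed -i 's/im\*gain/im.astype(float)*gain/' h.py; python3 - <<'E'
from h import *
L=lambda n:pickle.load(open(n,"rb"))
s=L("s1.pkl");t=L("t1.pkl")
crop(t,100,225,160,300,4,"t1panel",2.5)
for n,u,v in [("block",159,273),("block top",158,283),("panel",163,250),("rail",380,241),("postL",303,261),("postR",463,220),("rail",320,257),("rail",440,228)]:
    print("top",n,pt(t,u,v).round(4))
for n,u,v in [("blk",347,180),("panel",345,215),("rail",170,182),("rail",150,183)]: print("scene",n,pt(s,u,v).round(4))
# panel plane normal
P=np.array([pt(t,u,v) for u in range(135,200,3) for v in range(242,262,3)])
c=P.mean(0);n=np.linalg.svd(P-c)[2][2];n*=np.sign(n[2]);print("n",n,"lean",np.degrees(np.arcsin(n[2])),"yaw",np.degrees(np.arctan2(n[1],n[0])), np.abs((P-c)@n).max())
P=np.array([pt(s,u,v) for u in range(318,376,3) for v in range(203,240,3)])
c=P.mean(0);n=np.linalg.svd(P-c)[2][2];n*=np.sign(n[2]);print("n",n,"lean",np.degrees(np.arcsin(n[2])),"yaw",np.degrees(np.arctan2(n[1],n[0])), np.abs((P-c)@n).max())
w=L("t1.pkl")
E
```

```text
top block [0.5061 0.1655 0.1467]
top block top [0.4891 0.1616 0.1717]
top panel [0.5502 0.1722 0.0831]
top rail [ 0.556  -0.2002  0.1753]
top postL [ 0.5221 -0.0701  0.196 ]
top postR [ 0.5881 -0.3326  0.1944]
top rail [ 0.5299 -0.1002  0.1759]
top rail [ 0.5775 -0.3015  0.1758]
scene blk [0.5012 0.165  0.1595]
scene panel [0.5428 0.1655 0.0976]
scene rail [ 0.5624 -0.2042  0.166 ]
scene rail [ 0.574  -0.2437  0.1677]
n [0.81526093 0.07545286 0.5741572 ] lean 35.04063139117961 yaw 5.2876939711922955 0.0020963283439070727
n [0.81085344 0.07993814 0.57976426] lean 35.43396383144377 yaw 5.630321638836381 0.006543650897169206
```

View pics/t1panel.png

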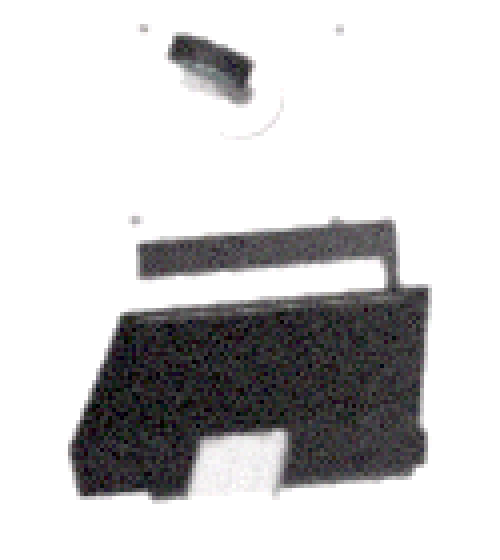

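The range data gives a panel lean of 35.0°, a panel yaw of about 5.4° and a block around (0.50, 0.165, 0.15). The posts are 0.271 apart and the stand yaw is about 14°. These agree with the text, so I'll move the wrist camera in for a closer look.

Request:
{"method": "apply_moves", "body": {"rows": [[1,-10,5,0,-5.33],[1,-15,8,0,-5.33],[1,-20,10,0,-5.33],[1,-25,10,0,-5.33],[1,-30,12,0,-5.33],[1,-30,12,0,0],[1,-30,16,0,0],[1,-30,16,0,0],[1,-30,16,0,0],[1,-30,16,0,0]], "squeeze": 60}}

```text
t: 1.08
ee_pos: [0.3474, 0.3337, 0.4049]
tool_rot: [180.0, -0.0, 95.4]
force: [-0.1, 1.1, -0.3]
width: 0.0919
```

Request:
{"method": "apply_moves", "body": {"rows": [[1,-30,16,0,0],[1,-30,16,0,0],[1,-30,16,0,0],[1,-30,16,0,0],[1,-20,12,0,0],[1,-10,6,0,0],[1,0,0,0,0]]}}

```text
t: 1.67
ee_pos: [0.444, 0.1909, 0.4048]
tool_rot: [180.0, 0.1, 95.1]
force: [0.3, 1.0, -0.1]
width: 0.0918
```

```bash
python3 - <<'E'
from h import *
from workcell import bot
s=bot.observe(); print(s["t"],s["ee_pos"],s["tool_rot"],s["force"],s["joints"])
c=snap("wrist","w1")
E
```

```text
1.6667 [0.44401082 0.19086869 0.40484206] [1.79956131e+02 5.04358822e-02 9.51144947e+01] [ 0.33124458  1.01655848 -0.05792585] [-35.75611807  11.55660921   7.29700121 109.74780744  -1.63054598
  58.77684316  67.35390997]
```

View pics/w1.png

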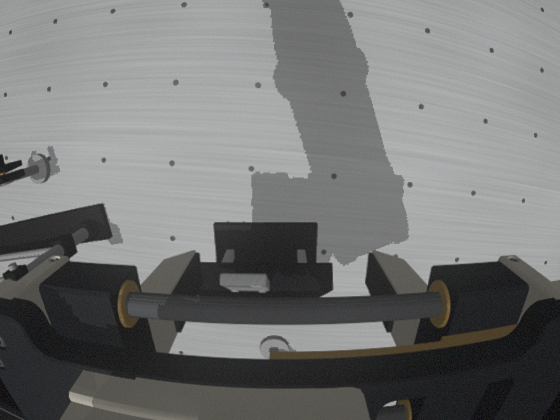

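Request:
{"method": "apply_moves", "body": {"rows": [[1,-8,18,0,0],[1,-10,25,0,0],[1,-6,17,0,0],[1,0,0,0,0],[1,0,0,0,0]]}}

```text
t: 2.13
ee_pos: [0.5043, 0.1765, 0.4044]
tool_rot: [-180.0, -0.0, 95.4]
force: [-1.2, 0.6, 0.5]
width: 0.0919
```

```bash
python3 - <<'E'
from h import *
from workcell import bot
s=bot.observe(); print(s["t"],s["ee_pos"],s["tool_rot"],s["force"])
c=snap("wrist","w2"); crop(c,180,380,190,310,4,"w2c",2.2)
E
```

```text
2.1333 [0.50431497 0.17645716 0.40436099] [-1.79956896e+02 -9.91474907e-03  9.54299561e+01] [-1.2334389   0.61596233  0.53677518]
```

View pics/w2c.png

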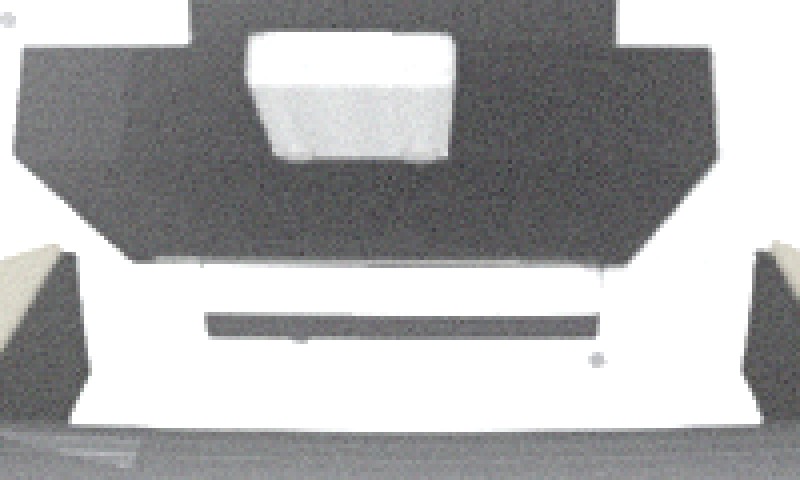

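The wrist view shows the block clearly. Its front top edge runs from about (241.8,211.2) to (294,211.7), and its base edge from (248.5,229.5) to (292,229.5). The plate's bottom edge runs from (213.8,255.5) to (337,256). Next I'll triangulate against the scene and w1 views.

```bash
python3 - <<'E'
from h import *
L=lambda n:pickle.load(open(n,"rb"))
s=L("s1.pkl");t=L("t1.pkl");w1=L("w1.pkl");w=L("w2.pkl")
crop(s,325,370,160,205,12,"s1blk",2); crop(w1,190,340,215,300,5,"w1c",2.2)
# bright block mask in w2
g=w["color"].max(2); 
print(tri([(w,241.8,211.3,True),(s,339.3,172.5,False)]))
print(tri([(w,294,211.7,True),(s,355.8,172.2,False)]))
for u,v in [(245,214),(268,214),(290,214),(268,220),(268,226),(250,220),(292,220)]: print(u,v,pt(w,u,v,True).round(4))
P=np.array([pt(w,u,v,True) for u in range(250,290,2) for v in range(214,228,2)])
c=P.mean(0);n=np.linalg.svd(P-c)[2][2];n*=np.sign(n[2]);print("n",n,"lean",np.degrees(np.arcsin(n[2])),"yaw",np.degrees(np.arctan2(n[1],n[0])), np.abs((P-c)@n).max(),c)
P=np.array([pt(w,u,v,True) for u in list(range(200,238,2))+list(range(300,345,2)) for v in range(235,248,2)]+[pt(w,u,v,True) for u in range(225,330,2) for v in range(238,252,2)])
c=P.mean(0);n=np.linalg.svd(P-c)[2][2];n*=np.sign(n[2]);print("n",n,"lean",np.degrees(np.arcsin(n[2])),"yaw",np.degrees(np.arctan2(n[1],n[0])), np.abs((P-c)@n).max(),c)
yaw=np.arctan2(n[1],n[0]);print("bottom corners z=.03ish",[plane(w,u,v,.031,True).round(4) for u,v in [(213.8,255.5),(337,256.2)]])
E
```

```text
(array([0.49091627, 0.14737985, 0.17094939]), [np.float64(0.0003983292312418301), np.float64(0.000398329231241841)])
(array([0.48749064, 0.18267839, 0.1719045 ]), [np.float64(5.389517618091803e-05), np.float64(5.389517618098327e-05)])
245 214 [0.4933 0.1491 0.169 ]
268 214 [0.492  0.1651 0.1682]
290 214 [0.4903 0.1803 0.1691]
268 220 [0.5003 0.1652 0.1565]
268 226 [0.5099 0.1654 0.1428]
250 220 [0.5017 0.1519 0.1562]
292 220 [0.4999 0.1831 0.1525]
n [0.81502384 0.07780185 0.57418029] lean 35.04224788331502 yaw 5.4529087940918295 0.00048776507473084773 [0.50057028 0.16597001 0.15588599]
n [0.88675673 0.08354752 0.45462326] lean 27.040696586357484 yaw 5.3823455115561 0.025161932401982254 [0.54381696 0.17338116 0.09433837]
bottom corners z=.03ish [array([0.594 , 0.1008, 0.031 ]), array([0.5804, 0.2491, 0.031 ])]
```

View pics/s1blk.png

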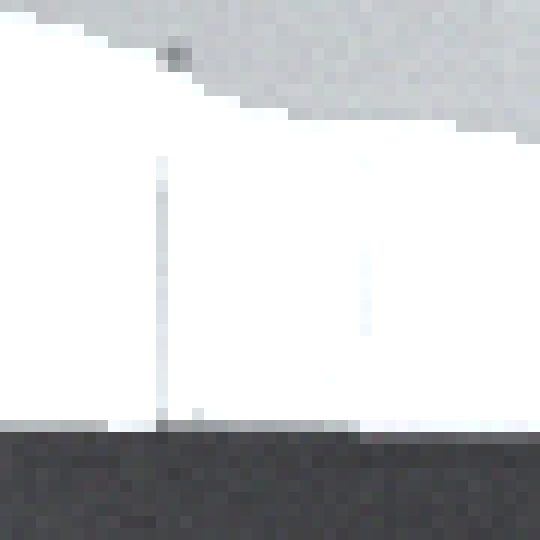

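View pics/w1c.png

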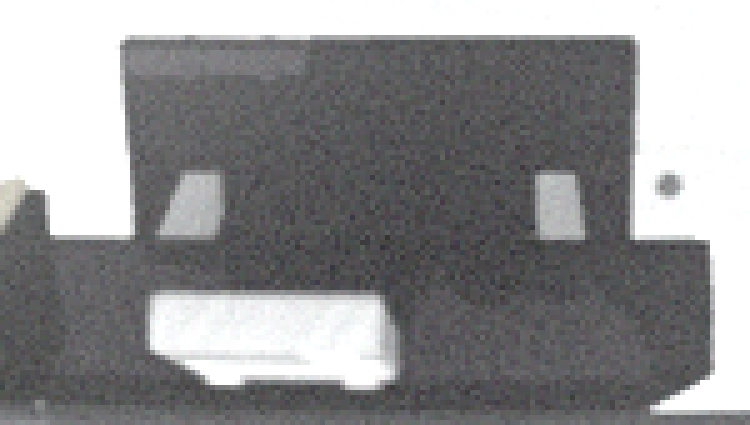

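The block's front top edge is centred at (0.489, 0.165, 0.1714) and measures 35.5 mm against 36 nominal. Yaw is 5.4°. That is about 3 mm below the nominal height and within calibration. The grasp goes across the block's width with the tool vertical, at TCP (0.4966, 0.1657, 0.312).

Request:
{"method": "apply_moves", "body": {"rows": [[1,-5,-4.5,10,0],[1,-5,-4.2,20,0],[1,0,0,25,0],[1,0,0,20,0],[1,0,0,12,0],[1,0,0,5,0],[1,0,0,0,0],[1,0,0,0,0]]}}

```text
t: 2.85
ee_pos: [0.4964, 0.1654, 0.3133]
tool_rot: [180.0, -0.0, 95.5]
force: [-0.1, -0.2, -0.3]
width: 0.0918
```

```bash
python3 - <<'E'
from h import *
from workcell import bot
s=bot.observe(); print(s["t"],s["ee_pos"],s["tool_rot"],s["force"])
c=snap("wrist","w3"); crop(c,160,400,170,330,3.3,"w3c",2.2)
E
```

```text
2.85 [0.49639894 0.16538662 0.31325204] [ 1.79992516e+02 -2.68937848e-02  9.54654949e+01] [-0.07365791 -0.18827328 -0.29632813]
```

View pics/w3c.png

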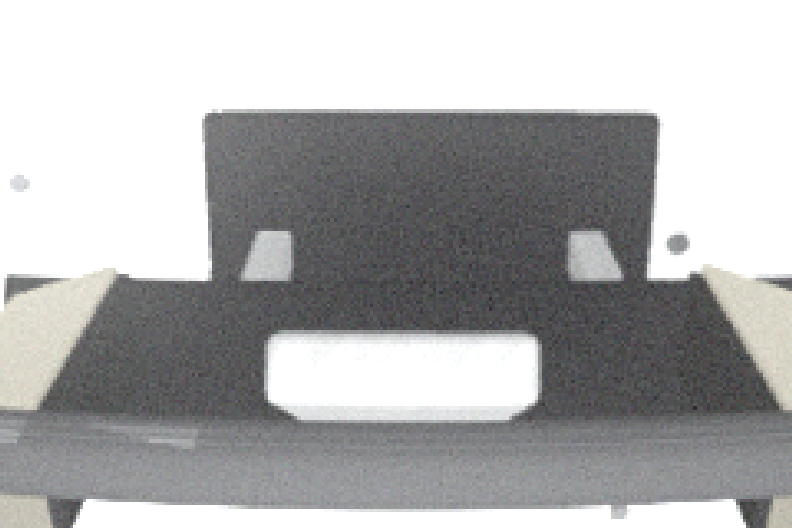

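The block, at columns 265–542 of the crop, sits centred between the fingers, so I'll close.

Request:
{"method": "apply_moves", "body": {"rows": [[0.5,0,0,0,0],[0.45,0,0,0,0],[0.4,0,0,0,0],[0.3,0,0,0,0],[0,0,0,0,0],[0,0,0,0,0],[0,0,0,0,0],[0,0,0,0,0]], "squeeze": 60}}

```text
t: 3.57
ee_pos: [0.4968, 0.1646, 0.3127]
tool_rot: [-180.0, 0.0, 95.4]
force: [0.7, -0.6, 0.7]
width: 0.043
```

Request:
{"method": "apply_moves", "body": {"rows": [[0,0,0,0,0],[0,0,0,0,0],[0,0,0,0,0]]}}

```text
t: 3.82
ee_pos: [0.4968, 0.1646, 0.3127]
tool_rot: [-180.0, 0.0, 95.4]
force: [-0.3, 0.5, -0.0]
width: 0.0355
```

The grip is firm at a width of 35.5 mm. I'll ease the panel up along its own slope first to clear the ledge, then lift straight.

Request:
{"method": "apply_moves", "body": {"rows": [[0,0,-1,-2,0],[0,0,-2.2,-4,0],[0,0,-2.7,-5,0],[0,0,-2.7,-5,0],[0,0,-2.7,-5,0],[0,0,-2.7,-5,0],[0,0,-1,-10,0],[0,0,0,-12,0],[0,0,0,-6,0],[0,0,0,0,0]]}}

```text
t: 4.65
ee_pos: [0.4823, 0.1634, 0.3686]
tool_rot: [179.8, -0.1, 95.4]
force: [0.1, -0.7, -3.5]
width: 0.0354
```

```bash
python3 - <<'E'
from h import *
from workcell import bot
s=bot.observe(); print(s["t"],s["ee_pos"],s["tool_rot"],s["force"],s["torque"],s["width"])
c=snap("scene","s2"); crop(c,280,430,120,310,3.1,"s2c",1.5)
c=snap("wrist","w4")
E
```

```text
4.65 [0.4822844  0.16337971 0.36859233] [ 1.79831499e+02 -6.58043456e-02  9.53962122e+01] [ 0.06098412 -0.72620138 -3.48355234] [ 0.02403464  0.08621293 -0.0309024 ] 0.035362080196093715
```

View pics/s2c.png

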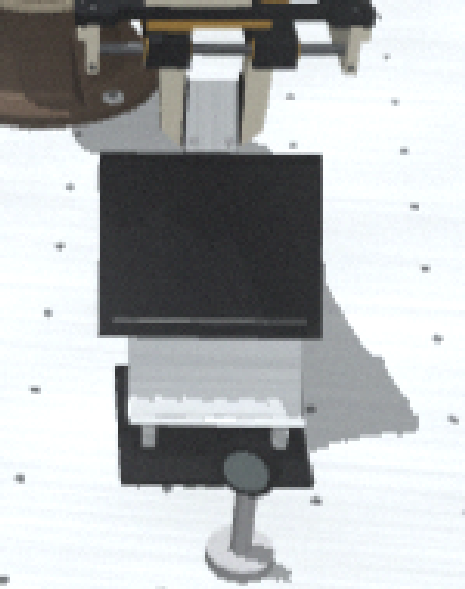

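View pics/w4.png

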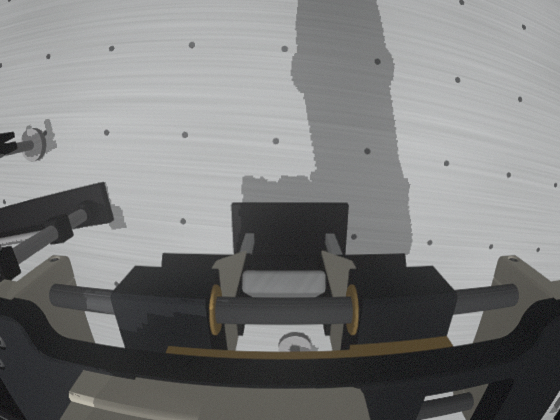

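The panel is clear of the rest and still leaning. Next I'll measure the rail by a ridge fit in the top and scene views, and the panel's current tilt.

```bash
python3 - <<'E'
from h import *
L=lambda n:pickle.load(open(n,"rb"))
s=L("s1.pkl");t=L("t1.pkl")
def ridge(c,p0,p1,half,n=60):
    g=c["color"].astype(float).mean(2); (x0,y0),(x1,y1)=p0,p1; out=[]
    for k in np.linspace(.08,.92,n):
        x=x0+(x1-x0)*k; y=y0+(y1-y0)*k; xi=int(round(x)); ys=np.arange(int(y-half),int(y+half)+1)
        v=g[ys,xi]; v=np.clip(v-np.percentile(v,40),0,None)
        i=np.argmax(v); sl=slice(max(0,i-2),i+3); out.append((xi,(v[sl]*ys[sl]).sum()/v[sl].sum()))
    o=np.array(out); p=np.polyfit(o[:,0],o[:,1],1); r=o[:,1]-np.polyval(p,o[:,0]); m=abs(r)<1; p=np.polyfit(o[m,0],o[m,1],1); print("resid",r.std(),m.sum()); return p
pt_=ridge(t,(309.3,259.1),(452,225.7),4)
ps=ridge(s,(114,185),(231,178.6),3)
print(pt_,ps)
# top: plane at z=.172 ; and planes intersection of both views
def linepl(c,p,u0,u1):
    a=ray(c,u0,np.polyval(p,u0));b=ray(c,u1,np.polyval(p,u1)); n=np.cross(a,b); n/=np.linalg.norm(n); return n,n@np.array(c["position"])
n1,d1=linepl(t,pt_,310,452); n2,d2=linepl(s,ps,114,231)
d=np.cross(n1,n2); d/=np.linalg.norm(d); d*=np.sign(d[1])
X=np.linalg.solve(np.array([n1,n2,[0,1,0]]),[d1,d2,-.2]); print("rail at y=-.2",X,"dir",d,"yaw",np.degrees(np.arctan2(-d[0],d[1])))
for u in (312,380,450): print("top onto z=.1735",plane(t,u,np.polyval(pt_,u),.1735).round(4))
for u in (120,170,225): print("scene onto z=.172",plane(s,u,np.polyval(ps,u),.172).round(4))
crop(t,285,330,240,280,12,"t1pl",1.5);crop(t,430,480,205,245,12,"t1pr",1.5)
crop(s,95,135,165,200,12,"s1pl",1.3);crop(s,220,260,160,195,12,"s1pr",1.3)
im=np.vstack([np.hstack([cv2.imread("pics/t1pl.png")[:420,:480],cv2.imread("pics/t1pr.png")[:420,:480]]),np.hstack([cv2.imread("pics/s1pl.png")[:420,:480],cv2.imread("pics/s1pr.png")[:420,:480]])])
cv2.imwrite("pics/posts.png",cv2.resize(im,None,fx=.7,fy=.7))
s2=L("s2.pkl")
u,v=np.meshgrid(range(316,380,3),range(175,218,3)); P=np.array([pt(s2,a,b) for a,b in zip(u.ravel(),v.ravel())])
c=P.mean(0);n=np.linalg.svd(P-c)[2][2];n*=np.sign(n[2]);print("panel lean",np.degrees(np.arcsin(n[2])),"yaw",np.degrees(np.arctan2(n[1],n[0])),c,np.abs((P-c)@n).max())
E
```

```text
resid 0.054914833080869134 60
resid 1.7767054328044756 28
[-2.51159335e-01  3.37292197e+02] [-6.29393457e-02  1.94582445e+02]
rail at y=-.2 [ 0.55525349 -0.2         0.15795451] dir [-0.23884602  0.97105533 -0.00202916] yaw 13.818470805404958
top onto z=.1735 [ 0.5269 -0.0874  0.1735]
top onto z=.1735 [ 0.5548 -0.2006  0.1735]
top onto z=.1735 [ 0.5841 -0.3198  0.1735]
scene onto z=.172 [ 0.6037 -0.2968  0.172 ]
scene onto z=.172 [ 0.5799 -0.1982  0.172 ]
scene onto z=.172 [ 0.5531 -0.0879  0.172 ]
panel lean 58.98736758414842 yaw -173.79999057700434 [0.53796098 0.16754089 0.14245826] 0.04442740679593025
```

View pics/posts.png

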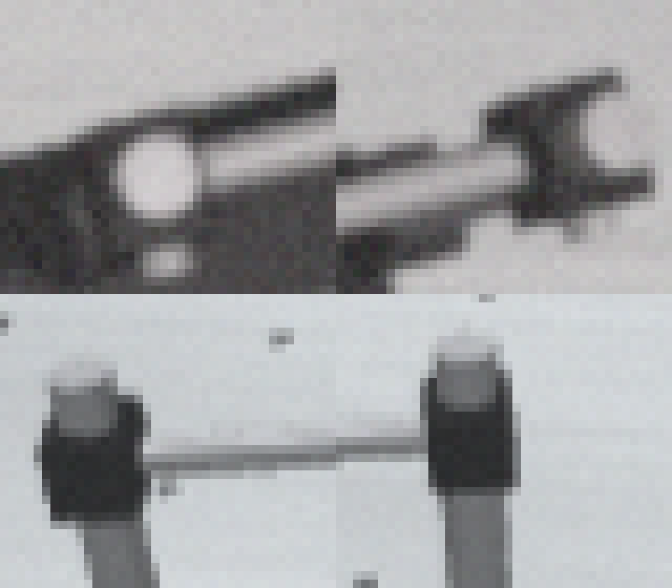

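The scene view gave a poor rail fit: the background is bright and the residual was 1.8 px. The top view fits to 0.05 px with yaw 13.8°. I'll carry the panel high to the stand and refine the rail with the wrist camera.

Request:
{"method": "apply_moves", "body": {"rows": [[0,0,0,-6,-0.4],[0,0,0,-14,-1],[0,0,0,-20,-1],[0,0,0,-22,-1],[0,0,0,-22,-1],[0,0,0,-22,-1],[0,-5,-1,-20,-1],[0,-12,-3,-14,-1],[0,-20,-4,-7,-1],[0,-25,-6,-4,0]]}}

```text
t: 5.58
ee_pos: [0.4819, 0.1004, 0.5187]
tool_rot: [179.9, -0.0, 104.1]
force: [-0.6, -0.2, -3.2]
width: 0.0358
```

Request:
{"method": "apply_moves", "body": {"rows": [[0,-30,-7,0,0],[0,-32,-7,0,0],[0,-32,-7,0,0],[0,-32,-7,0,0],[0,-32,-7,0,0],[0,-32,-7,0,0],[0,-32,-7,0,0],[0,-30,-7,0,0],[0,-25,-6,0,0],[0,-15,-4,0,0]]}}

```text
t: 6.42
ee_pos: [0.4867, -0.2029, 0.5176]
tool_rot: [-179.9, 0.1, 103.6]
force: [0.2, -1.2, -2.5]
width: 0.0358
```

Request:
{"method": "apply_moves", "body": {"rows": [[0,-10,-2,0,0],[0,-5,0,0,0],[0,0,0,0,0]]}}

```text
t: 6.67
ee_pos: [0.4893, -0.215, 0.5175]
tool_rot: [-180.0, -0.0, 103.8]
force: [0.5, -0.3, -3.3]
width: 0.0358
```

```bash
python3 - <<'E'
from h import *
from workcell import bot
s=bot.observe(); print(s["t"],s["ee_pos"],s["tool_rot"],s["force"],s["torque"],s["width"],s["joints"])
c=snap("scene","s3"); c=snap("wrist","w5"); c=snap("top","t3")
E
```

```text
6.6667 [ 0.48934463 -0.21499983  0.51746671] [-1.79971285e+02 -1.07011996e-02  1.03766724e+02] [ 0.50708038 -0.31999876 -3.26568824] [0.03915717 0.11170942 0.03642629] 0.03581334119937359 [ -2.04039868  12.05358379  25.03145414  93.87372929  -5.2333503
  75.26466496 127.60880154]
```

View pics/s3.png

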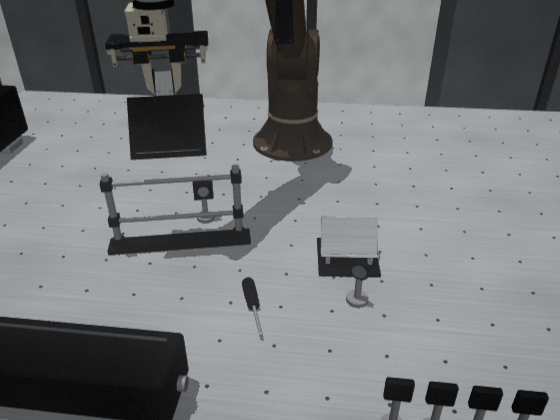

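View pics/w5.png

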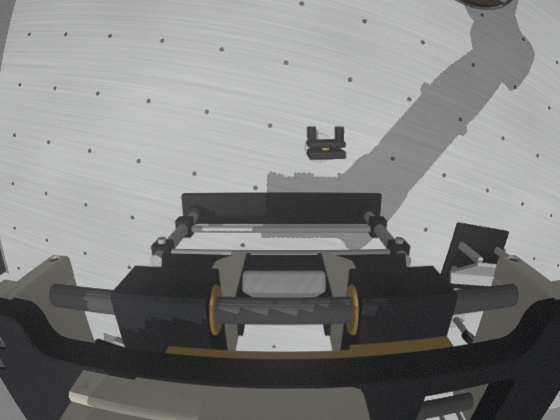

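The wrist view shows both clamps near (160,247) and (399,247), with the rail along row ~251 just in front of the panel. I'll crop in for detail.

```bash
python3 - <<'E'
from h import *
L=lambda n:pickle.load(open(n,"rb"))
w=L("w5.pkl"); s=L("s3.pkl")
crop(w,140,420,180,290,2.85,"w5c",2.)
g=s["color"].max(2)
u,v=np.meshgrid(range(133,200,3),range(103,150,3)); P=np.array([pt(s,a,b) for a,b in zip(u.ravel(),v.ravel())])
c=np.median(P,0);n=np.linalg.svd(P-P.mean(0))[2][2];n*=np.sign(n[2]);print("panel lean",np.degrees(np.arcsin(n[2])),"yaw",np.degrees(np.arctan2(n[1],n[0])),P.mean(0),np.abs((P-P.mean(0))@n).max())
c=P.mean(0); G=np.array([.4893,-.215,.5175-.159]); print("grasp pt to front face (panel x of grasp = 2.5-this mm):",(c-G)@n*1000)
# range points on rail
for u in range(195,375,20):
    col=[(v,pt(w,u,v,True)) for v in range(236,262)]
    b=max([ (p[2],v,p) for v,p in col if p[2]<.19],default=None)
    print(u,b[1],b[2].round(4))
E
```

```text
panel lean 69.6695977260452 yaw -169.4349081292053 [ 0.54494034 -0.20241527  0.28681564] 0.06481166815072827
grasp pt to front face (panel x of grasp = 2.5-this mm): -87.02403412504032
195 252 [ 0.5758 -0.2936  0.174 ]
215 253 [ 0.5707 -0.271   0.1745]
235 252 [ 0.564  -0.2495  0.1741]
255 254 [ 0.5604 -0.2277  0.1751]
275 254 [ 0.5552 -0.2065  0.1749]
295 253 [ 0.5491 -0.1856  0.1741]
315 252 [ 0.5429 -0.1647  0.1741]
335 254 [ 0.5402 -0.1424  0.1739]
355 252 [ 0.5327 -0.1212  0.1742]
```

View pics/w5c.png

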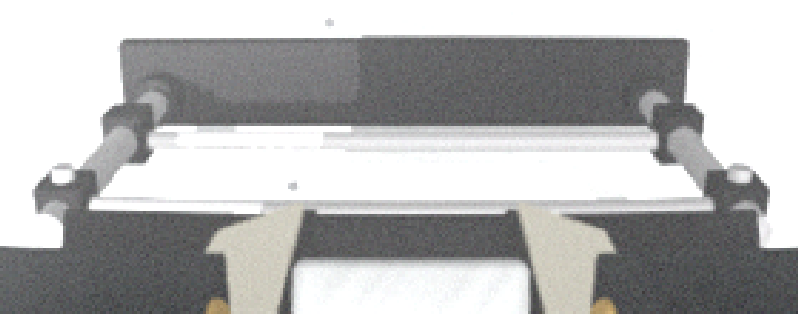

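```bash
python3 - <<'E'
from h import *
L=lambda n:pickle.load(open(n,"rb"))
w=L("w5.pkl"); s=L("s3.pkl"); t=L("t1.pkl"); w4=L("w4.pkl")
print(tri([(w,161.8,241,True),(t,463.8,221.1,False)]),tri([(w,399.6,241.4,True),(t,303.7,261.4,False)]))
def fit(s,us,vs,G):
    u,v=np.meshgrid(us,vs); P=np.array([pt(s,a,b) for a,b in zip(u.ravel(),v.ravel())])
    rng=np.random.default_rng(0);best=0
    for _ in range(300):
        a,b,c=P[rng.choice(len(P),3,False)]; n=np.cross(b-a,c-a)
        if np.linalg.norm(n)<1e-6: continue
        n/=np.linalg.norm(n); m=abs((P-a)@n)<.0025
        if m.sum()>best: best=m.sum();M=m
    Q=P[M];c=Q.mean(0);n=np.linalg.svd(Q-c)[2][2];n*=np.sign(n[0]);print(best,len(P),"lean",np.degrees(np.arcsin(n[2])),"yaw",np.degrees(np.arctan2(n[1],n[0])),"rel",((c-G)@n*1000).round(1))
fit(s,range(135,198,3),range(103,150,3),np.array([.4893,-.215,.3585]))
for v in (100,115,130,145): print([pt(s,u,v).round(3) for u in (140,165,195)])
fit(L("s2.pkl"),range(316,380,3),range(175,218,3),np.array([.4823,.1634,.2096]))
# corners of panel in scene s3 cross-checks
E
```

```text
(array([ 0.59063914, -0.34913162,  0.14642035]), [np.float64(0.006902988325780219), np.float64(0.006902988325780252)]) (array([ 0.51759282, -0.07218841,  0.16586105]), [np.float64(0.006286263332919148), np.float64(0.0062862633329193035)])
268 336 lean 35.556664344213495 yaw 13.326184314813938 rel 2.0
[array([ 0.52 , -0.259,  0.328]), array([ 0.513, -0.209,  0.328]), array([ 0.499, -0.151,  0.325])]
[array([ 0.542, -0.255,  0.305]), array([ 0.529, -0.208,  0.302]), array([ 0.52 , -0.148,  0.301])]
[array([ 0.556, -0.254,  0.279]), array([ 0.551, -0.204,  0.279]), array([ 0.537, -0.146,  0.276])]
[array([ 0.577, -0.25 ,  0.257]), array([ 0.566, -0.203,  0.254]), array([ 0.55 , -0.145,  0.249])]
257 330 lean 35.97713728865423 yaw 4.851329107416316 rel 2.7
```

```bash
python3 - <<'E'
from h import *
L=lambda n:pickle.load(open(n,"rb"))
w=L("w5.pkl"); t=L("t1.pkl"); s=L("s1.pkl")
for X in [(.588,-.333,.195),(.522,-.07,.195),(.5545,-.2015,.175)]: print(proj(w,X,True),proj(t,X),proj(s,X))
print(pt(w,162,241,True),pt(w,399,241,True))
print(plane(t,463.8,221.1,.195),plane(t,303.7,261.4,.195))
print(plane(w,161.8,241,.195,True),plane(w,399.6,241.4,.195,True))
print(w["position"],w["attitude"])
E
```

```text
(np.float64(154.9218378637881), np.float64(260.84437671160555)) (np.float64(463.41766221292573), np.float64(219.99209765305983)) (np.float64(104.02826620071158), np.float64(172.50889761172579))
(np.float64(405.01805166347185), np.float64(260.1929686667745)) (np.float64(302.8688435634033), np.float64(261.11125863148527)) (np.float64(235.70539324208667), np.float64(164.04747272234255))
(np.float64(279.6455993827871), np.float64(254.52366066188853)) (np.float64(380.7738789156629), np.float64(241.93706263143974)) (np.float64(171.85120518711432), np.float64(176.46508807129507))
[ 0.57253053 -0.33351909  0.1744104 ] [ 0.50860816 -0.07542742  0.17470059]
[ 0.58617749 -0.33349339  0.195     ] [ 0.52154005 -0.07131329  0.195     ]
[ 0.56229682 -0.32731417  0.195     ] [ 0.50274708 -0.084481    0.195     ]
[ 0.4110455  -0.23266419  0.497397  ] [-1.72775055e+01 -1.61945930e-02  1.03857546e+02]
```

The fits agree. Yaw is 13.85°, the rail centre is about (0.5543, -0.202, 0.170), and the panel lean is still 35.5°. The scene camera consistently reads about 2 px low, both on the posts and on the block, so I rely on the wrist and top cameras. Next I move to a pre-hook pose about 40 mm short along the throat.

Request:
{"method": "apply_moves", "body": {"rows": [[0,-1,6,0,0],[0,-1,12,4,0],[0,-1,10,10,0],[0,0,5,18,0],[0,0,0,22,0],[0,0,0,22,0],[0,0,0,18,0],[0,0,0,10,0],[0,0,0,6,0],[0,0,0,0,0]]}}

```text
t: 7.65
ee_pos: [0.5223, -0.2092, 0.4063]
tool_rot: [-179.9, -0.1, 103.8]
force: [0.3, -0.2, -3.5]
width: 0.0357
```

```bash
python3 - <<'E'
from h import *
from workcell import bot
s=bot.observe(); print(s["t"],s["ee_pos"],s["tool_rot"],s["force"],s["torque"],s["width"])
c=snap("scene","s4"); crop(c,85,265,110,260,3.5,"s4c",1.5); c=snap("wrist","w6"); crop(c,100,460,180,350,2.2,"w6c",2);c=snap("top","t4"); crop(c,270,480,180,340,3.5,"t4c",1.5)
E
```

```text
7.65 [ 0.52227798 -0.20923682  0.40631112] [-1.79891278e+02 -5.44988695e-02  1.03832125e+02] [ 0.33990647 -0.20114917 -3.53179803] [-0.01470625  0.11991655 -0.00532932] 0.03566900958677263
```

View pics/s4c.png

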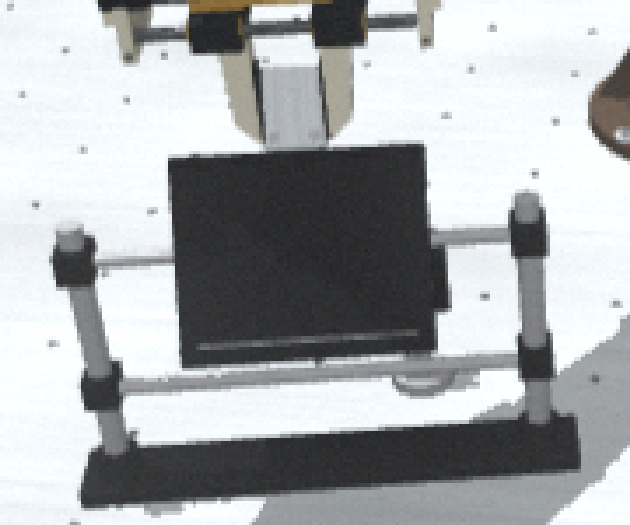

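View pics/w6c.png

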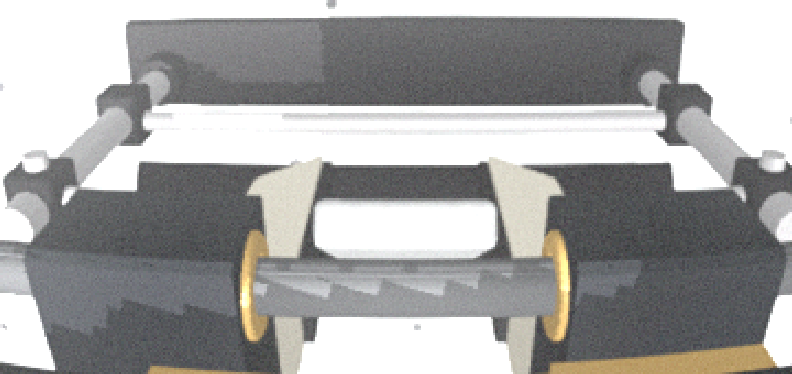

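View pics/t4c.png

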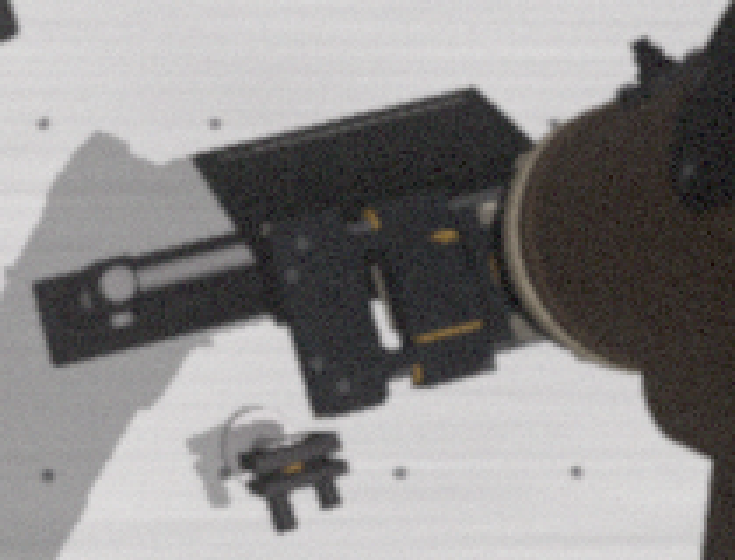

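The scene view shows the plate passing on the far side of the rail. The panel is 9.5 mm outward and 44 mm short of the seat. I'll align it with the throat and then slide in slowly, watching the force.

Request:
{"method": "apply_moves", "body": {"rows": [[0,0,-0.3,4,0],[0,0,-0.4,7,0],[0,0,-0.2,4.3,0],[0,0,1.2,1.6,0],[0,0,1.7,2.5,0],[0,0,1.7,2.5,0],[0,0,0,0,0],[0,0,0,0,0]]}}

```text
t: 8.47
ee_pos: [0.5257, -0.2087, 0.3857]
tool_rot: [-180.0, -0.0, 103.8]
force: [0.1, 0.2, -3.7]
width: 0.0355
```

```bash
cat >> h.py <<'E'
def rel(lean=35.3):
    from workcell import bot
    s=bot.observe(); p=s["ee_pos"]; h=(p[0]-.5543)*.971+(p[1]+.2020)*.2393; z=p[2]-.159-.170
    L=np.radians(lean); gx,gz=8,37.7
    h0=(gx*np.cos(L)-gz*np.sin(L))/1e3; z0=(gx*np.sin(L)+gz*np.cos(L))/1e3
    a=(h-h0)*np.cos(L)+(z-z0)*np.sin(L); b=-(h-h0)*np.sin(L)+(z-z0)*np.cos(L)
    print("t",s["t"],"h,z",round(h*1e3,1),round(z*1e3,1),"a,b",round(a*1e3,1),round(b*1e3,1),"F",np.round(s["force"],1),"T",np.round(s["torque"],2),"w",round(s["width"],4),"rot",np.round(s["tool_rot"],1))
E
python3 -c "
from h import *
rel(); c=snap('wrist','w7'); crop(c,100,460,180,350,2.2,'w7c',2); c=snap('scene','s5')"
```

```text
t 8.4667 h,z -29.4 56.7 a,b 0.8 25.5 F [ 0.1  0.2 -3.7] T [ 0.01  0.14 -0.01] w 0.0355 rot [-180.    -0.   103.8]
```

View pics/w7c.png

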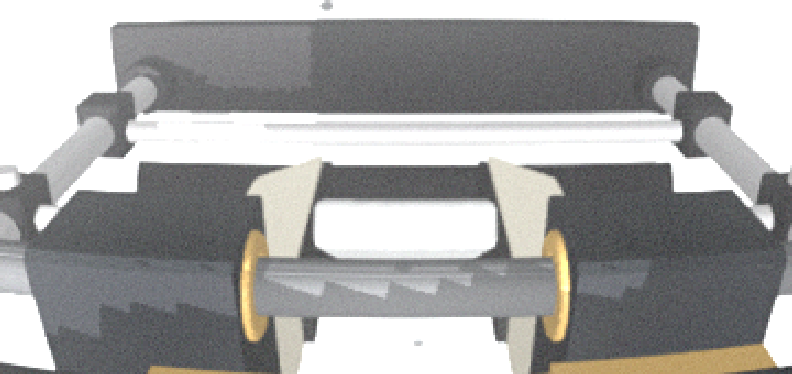

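Request:
{"method": "apply_moves", "body": {"rows": [[0,0,1.0,1.6,0],[0,0,1.1,1.9,0],[0,0,1.1,1.9,0],[0,0,0,0,0]]}}

```text
t: 8.9
ee_pos: [0.5288, -0.2079, 0.3799]
tool_rot: [-180.0, -0.0, 103.8]
force: [0.1, -0.5, -2.7]
width: 0.0358
```

Request:
{"method": "apply_moves", "body": {"rows": [[0,0,1.1,1.6,0],[0,0,1.1,1.6,0],[0,0,1.1,1.6,0],[0,0,0,0,0]]}}

```text
t: 9.23
ee_pos: [0.532, -0.2071, 0.3752]
tool_rot: [-180.0, -0.0, 103.8]
force: [0.3, 0.6, -2.6]
width: 0.0357
```

```bash
python3 -c "
from h import *
rel(); c=snap('scene','s6'); crop(c,85,265,110,260,3.5,'s6c',1.5)"
```

```text
t 9.2333 h,z -22.9 46.2 a,b 0.0 13.2 F [ 0.3  0.6 -2.6] T [-0.01  0.07 -0.01] w 0.0357 rot [-180.    -0.   103.8]
```

Request:
{"method": "apply_moves", "body": {"rows": [[0,0,1.1,1.6,0],[0,0,1.1,1.6,0],[0,0,1.1,1.6,0],[0,0,0.6,0.8,0],[0,0,0,0,0]]}}

```text
t: 9.7
ee_pos: [0.5358, -0.2062, 0.3697]
tool_rot: [-180.0, -0.0, 103.8]
force: [-0.5, 0.4, -3.6]
width: 0.0357
```

Request:
{"method": "apply_moves", "body": {"rows": [[0,0,0.6,0.8,0],[0,0,0.6,0.8,0],[0,0,0,0,0]]}}

```text
t: 9.95
ee_pos: [0.5369, -0.206, 0.3683]
tool_rot: [-180.0, -0.0, 103.8]
force: [0.0, 0.1, -2.6]
width: 0.0356
```

```bash
python3 -c "
from h import *
rel(); c=snap('scene','s6'); crop(c,85,265,110,260,3.5,'s6c',1.5); c=snap('wrist','w8'); crop(c,60,500,180,350,1.8,'w8c',2)"
```

```text
t 9.95 h,z -17.9 39.3 a,b 0.1 4.7 F [ 0.   0.1 -2.6] T [ 0.09  0.11 -0.02] w 0.0356 rot [-180.    -0.   103.8]
```

View pics/s6c.png

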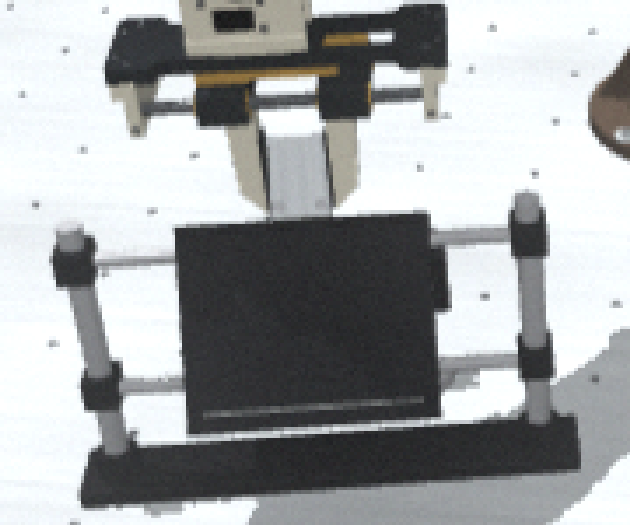

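View pics/w8c.png

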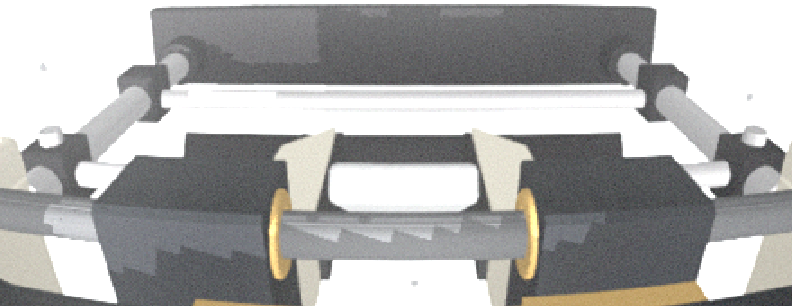

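In the wrist view the lip's top edge (row ~133) is on the robot side of the rail ends (row ~173), so the lip is over the rail. I'll continue until the flange touches.

Request:
{"method": "apply_moves", "body": {"rows": [[0,0,0.6,0.8,0],[0,0,0.6,0.8,0],[0,0,0.6,0.8,0],[0,0,0,0,0]]}}

```text
t: 10.38
ee_pos: [0.5386, -0.2055, 0.3658]
tool_rot: [-180.0, -0.0, 103.8]
force: [-0.9, -0.1, -2.7]
width: 0.0353
```

Request:
{"method": "apply_moves", "body": {"rows": [[0,0,0.6,0.8,0],[0,0,0,0,0],[0,0,0,0,0]]}}

```text
t: 10.63
ee_pos: [0.5391, -0.2055, 0.3652]
tool_rot: [-180.0, -0.0, 103.8]
force: [-0.7, 0.4, -2.7]
width: 0.0358
```

```bash
python3 -c "
from h import *
rel()"
```

```text
t 10.6333 h,z -15.5 36.2 a,b 0.2 0.8 F [-0.7  0.4 -2.7] T [0.05 0.13 0.02] w 0.0358 rot [-180.    -0.   103.8]
```

Request:
{"method": "apply_moves", "body": {"rows": [[0,0,0.6,0.8,0],[0,0,0,0,0],[0,0,0,0,0]]}}

```text
t: 10.88
ee_pos: [0.5397, -0.2053, 0.3644]
tool_rot: [-180.0, -0.0, 103.8]
force: [-0.1, -0.3, -1.5]
width: 0.0355
```

Request:
{"method": "apply_moves", "body": {"rows": [[0,0,0.6,0.8,0],[0,0,0,0,0],[0,0,0,0,0]]}}

```text
t: 11.13
ee_pos: [0.5403, -0.2052, 0.3636]
tool_rot: [-180.0, -0.0, 103.8]
force: [0.2, 0.5, -2.8]
width: 0.0353
```

```bash
python3 -c "
from h import *
rel()"
```

```text
t 11.1333 h,z -14.4 34.6 a,b 0.3 -1.2 F [ 0.2  0.5 -2.8] T [ 0.    0.1  -0.05] w 0.0353 rot [-180.    -0.   103.8]
```

Request:
{"method": "apply_moves", "body": {"rows": [[0,0,0.6,0.8,0],[0,0,0,0,0],[0,0,0,0,0]]}}

```text
t: 11.38
ee_pos: [0.5405, -0.2052, 0.3634]
tool_rot: [-180.0, -0.0, 103.8]
force: [-3.4, 0.2, 4.3]
width: 0.0355
```

Request:
{"method": "apply_moves", "body": {"rows": [[0,0,0.6,0.8,0],[0,0,0,0,0],[0,0,0,0,0]]}}

```text
t: 11.63
ee_pos: [0.5406, -0.2053, 0.3633]
tool_rot: [-180.0, -0.0, 103.8]
force: [-9.2, 1.9, 14.8]
width: 0.0357
```

```bash
python3 -c "
from h import *
rel()"
```

```text
t 11.6333 h,z -14.0 34.3 a,b 0.4 -1.6 F [-9.2  1.9 14.8] T [0.52 2.11 0.14] w 0.0357 rot [-180.    -0.   103.8]
```

Contact: the force on the tool is (-9, 2, +17) net of weight. That points along the plate's own z, so the flange is seated on the rail and the lip is hooked. I'll ease off, soften the grip and start swinging slowly about the rail.

Request:
{"method": "apply_moves", "body": {"rows": [[0,0,-0.5,-0.6,0],[0,0,-0.3,-0.5,0],[0,0,0,0,0]], "squeeze": 35}}

```text
t: 11.88
ee_pos: [0.5405, -0.2052, 0.3634]
tool_rot: [-180.0, -0.0, 103.8]
force: [-3.9, -0.0, 4.0]
width: 0.0359
```

Request:
{"method": "apply_moves", "body": {"rows": [[0,0,0.4,-0.15,0],[0,0,0.6,-0.2,0],[0,0,0.6,-0.2,0],[0,0,0.6,-0.2,0],[0,0,0.6,-0.2,0],[0,0,0,0,0]]}}

```text
t: 12.38
ee_pos: [0.5416, -0.2052, 0.3635]
tool_rot: [-179.7, -0.1, 103.7]
force: [-12.1, -1.9, 5.9]
width: 0.0359
```

```bash
cat >> h.py <<'E'
def lean(tag):
    s=snap("scene",tag); g=s["color"].astype(float).mean(2)
    u,v=np.meshgrid(range(130,215,3),range(168,240,3)); P=[]
    for a,b in zip(u.ravel(),v.ravel()):
        if g[b,a]<75 and s["range_z"][b,a]>0:
            p=pt(s,a,b)
            if .06<p[2]<.2: P.append(p)
    P=np.array(P); rng=np.random.default_rng(0);best=0
    for _ in range(400):
        a,b,c=P[rng.choice(len(P),3,False)]; n=np.cross(b-a,c-a)
        if np.linalg.norm(n)<1e-6: continue
        n/=np.linalg.norm(n); m=abs((P-a)@n)<.002
        if m.sum()>best: best=m.sum();M=m
    Q=P[M];c=Q.mean(0);n=np.linalg.svd(Q-c)[2][2];n*=np.sign(n[0]);print(best,len(P),"lean",np.degrees(np.arcsin(n[2])).round(2),"yaw",np.degrees(np.arctan2(n[1],n[0])).round(2),c.round(4))
E
python3 -c "
from h import *
rel(); lean('s7'); crop(pickle.load(open('s7.pkl','rb')),85,265,110,260,3.5,'s7c',1.5)"
```

```text
t 12.3833 h,z -13.1 34.5 a,b 1.3 -2.0 F [-12.1  -1.9   5.9] T [-0.12  2.73  0.18] w 0.0359 rot [-1.797e+02 -1.000e-01  1.037e+02]
328 490 lean 34.21 yaw 13.83 [ 0.5949 -0.1921  0.1296]
```

Request:
{"method": "apply_moves", "body": {"rows": [[0,0,0,-0.2,0],[0,0,0,-0.2,0],[0,0,0,0,0]], "squeeze": 18}}

```text
t: 12.68
ee_pos: [0.5425, -0.2049, 0.3639]
tool_rot: [-179.8, -0.0, 103.7]
force: [-6.3, -1.1, 1.2]
width: 0.0355
```

```bash
python3 -c "
from h import *
rel(); lean('s8')"
```

```text
t 12.6833 h,z -12.2 34.9 a,b 2.2 -2.2 F [-6.3 -1.1  1.2] T [-0.1   1.59  0.04] w 0.0355 rot [-179.8   -0.   103.7]
317 491 lean 33.21 yaw 12.96 [ 0.5943 -0.1952  0.1291]
```

The panel is now pivoting in the pads under control, with lean down to 33.2°. I'll continue along the arc.

Request:
{"method": "apply_moves", "body": {"rows": [[0,0,0.6,-0.2,0],[0,0,0.6,-0.2,0],[0,0,0.6,-0.2,0],[0,0,0.6,-0.15,0],[0,0,0.6,-0.15,0],[0,0,0,0,0]]}}

```text
t: 13.23
ee_pos: [0.5454, -0.2042, 0.3647]
tool_rot: [-179.8, -0.0, 103.8]
force: [-6.4, -1.3, 1.8]
width: 0.036
```

```bash
python3 -c "
from h import *
rel(); lean('s9')"
```

```text
t 13.2333 h,z -9.1 35.7 a,b 5.2 -3.3 F [-6.4 -1.3  1.8] T [-0.19  1.52 -0.03] w 0.036 rot [-179.8   -0.   103.8]
339 485 lean 28.61 yaw 13.69 [ 0.5903 -0.195   0.1284]
```

Request:
{"method": "apply_moves", "body": {"rows": [[0,0,0.6,-0.15,0],[0,0,0.6,-0.12,0],[0,0,0.6,-0.12,0],[0,0,0.6,-0.1,0],[0,0,0.6,-0.1,0],[0,0,0.6,-0.1,0],[0,0,0.6,-0.05,0],[0,0,0.6,-0.05,0],[0,0,0,0,0]]}}

```text
t: 14.03
ee_pos: [0.5501, -0.2031, 0.3656]
tool_rot: [-179.8, -0.0, 103.8]
force: [-6.5, -1.3, 1.2]
width: 0.0359
```

```bash
python3 -c "
from h import *
rel(); lean('s10')"
```

```text
t 14.0333 h,z -4.4 36.6 a,b 9.6 -5.3 F [-6.5 -1.3  1.2] T [-0.2   1.66 -0.01] w 0.0359 rot [-179.8   -0.   103.8]
307 485 lean 23.76 yaw 13.42 [ 0.5857 -0.1929  0.1238]
```

Request:
{"method": "apply_moves", "body": {"rows": [[0,0,0.6,-0.05,0],[0,0,0.6,-0.05,0],[0,0,0.6,-0.05,0],[0,0,0.6,-0.05,0],[0,0,0.6,0,0],[0,0,0.6,0,0],[0,0,0.6,0,0],[0,0,0.6,0,0],[0,0,0,0,0]]}}

```text
t: 14.83
ee_pos: [0.5548, -0.202, 0.366]
tool_rot: [-179.9, -0.0, 103.7]
force: [-6.5, -0.6, 3.1]
width: 0.0358
```

```bash
python3 -c "
from h import *
rel(); lean('s11'); crop(pickle.load(open('s11.pkl','rb')),85,265,110,260,3.5,'s11c',1.5)"
```

```text
t 14.8333 h,z 0.5 37.0 a,b 13.7 -7.8 F [-6.5 -0.6  3.1] T [-0.16  1.69  0.04] w 0.0358 rot [-179.9   -0.   103.7]
301 484 lean 18.34 yaw 14.23 [ 0.5822 -0.1946  0.1204]
```

View pics/s11c.png

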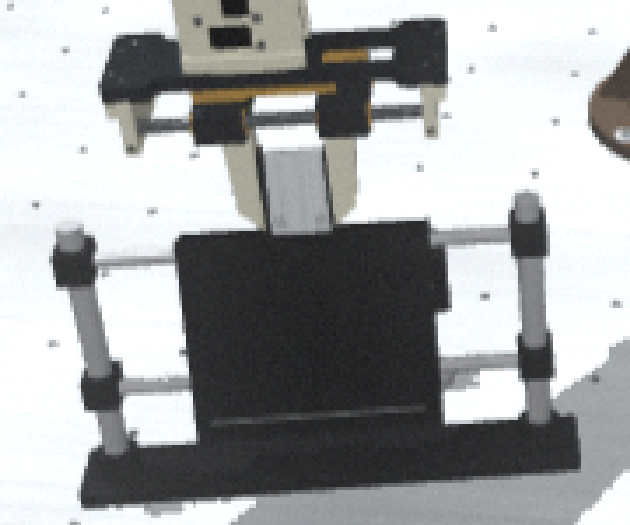

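Request:
{"method": "apply_moves", "body": {"rows": [[0,0,0.6,0,0],[0,0,0.6,0,0],[0,0,0.6,0,0],[0,0,0.6,0.05,0],[0,0,0.6,0.05,0],[0,0,0.6,0.05,0],[0,0,0.6,0.08,0],[0,0,0.5,0.08,0],[0,0,0,0,0]]}}

```text
t: 15.63
ee_pos: [0.5594, -0.2009, 0.3659]
tool_rot: [-179.9, -0.0, 103.7]
force: [-7.5, -0.8, 5.5]
width: 0.0361
```

```bash
python3 -c "
from h import *
rel(); lean('s12')"
```

```text
t 15.6333 h,z 5.3 36.9 a,b 17.6 -10.6 F [-7.5 -0.8  5.5] T [-0.14  1.69 -0.  ] w 0.0361 rot [-179.9   -0.   103.7]
293 458 lean 12.89 yaw 13.36 [ 0.5782 -0.1978  0.1207]
```

Request:
{"method": "apply_moves", "body": {"rows": [[0,0,0.6,0,0],[0,0,0.6,0,0],[0,0,0.6,0.05,0],[0,0,0.6,0.05,0],[0,0,0.5,0.05,0],[0,0,0.5,0.08,0],[0,0,0.5,0.08,0],[0,0,0.4,0.08,0],[0,0,0,0,0]]}}

```text
t: 16.43
ee_pos: [0.5637, -0.2, 0.3657]
tool_rot: [-179.9, 0.0, 103.7]
force: [-6.4, -0.8, 5.2]
width: 0.0358
```

```bash
python3 -c "
from h import *
rel(); lean('s13'); crop(pickle.load(open('s13.pkl','rb')),85,265,110,260,3.5,'s13c',1.5)"
```

```text
t 16.4333 h,z 9.6 36.7 a,b 21.1 -13.3 F [-6.4 -0.8  5.2] T [-0.22  1.61  0.02] w 0.0358 rot [-179.9    0.   103.7]
306 440 lean 8.79 yaw 14.0 [ 0.5754 -0.198   0.1217]
```

View pics/s13c.png

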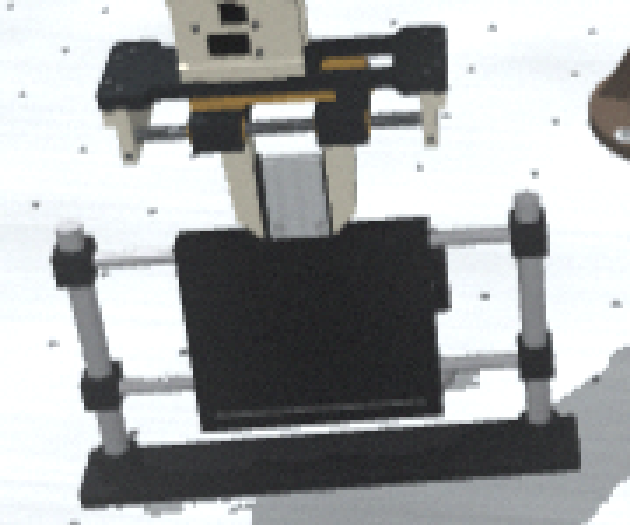

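Request:
{"method": "apply_moves", "body": {"rows": [[0,0,0.5,0.05,0],[0,0,0.5,0.08,0],[0,0,0.5,0.08,0],[0,0,0.5,0.08,0],[0,0,0.5,0.1,0],[0,0,0.4,0.08,0],[0,0,0,0,0]]}}

```text
t: 17.07
ee_pos: [0.5666, -0.1994, 0.3653]
tool_rot: [-179.9, 0.0, 103.7]
force: [-5.8, -1.3, 6.2]
width: 0.036
```

```bash
python3 -c "
from h import *
rel(); lean('s14')"
```

```text
t 17.0667 h,z 12.6 36.3 a,b 23.3 -15.3 F [-5.8 -1.3  6.2] T [-0.2   1.6  -0.02] w 0.036 rot [-179.9    0.   103.7]
267 428 lean 5.72 yaw 13.61 [ 0.5732 -0.1975  0.1226]
```

Request:
{"method": "apply_moves", "body": {"rows": [[0,0,0.5,0.08,0],[0,0,0.5,0.08,0],[0,0,0.5,0.08,0],[0,0,0.4,0.08,0],[0,0,0,0,0]]}}

```text
t: 17.53
ee_pos: [0.5686, -0.1989, 0.3651]
tool_rot: [-179.9, 0.0, 103.7]
force: [-5.2, -0.8, 6.3]
width: 0.036
```

```bash
python3 -c "
from h import *
rel(); lean('s15'); c=snap('wrist','w15'); crop(c,60,500,180,350,1.8,'w15c',2); crop(pickle.load(open('s15.pkl','rb')),115,225,165,245,7,'s15c',1.5)"
```

```text
t 17.5333 h,z 14.6 36.1 a,b 24.8 -16.7 F [-5.2 -0.8  6.3] T [-0.19  1.56  0.01] w 0.036 rot [-179.9    0.   103.7]
293 427 lean 3.58 yaw 13.79 [ 0.5734 -0.2004  0.122 ]
```

View pics/w15c.png

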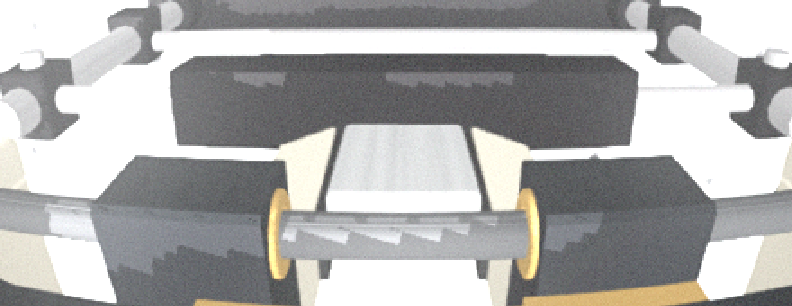

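View pics/s15c.png

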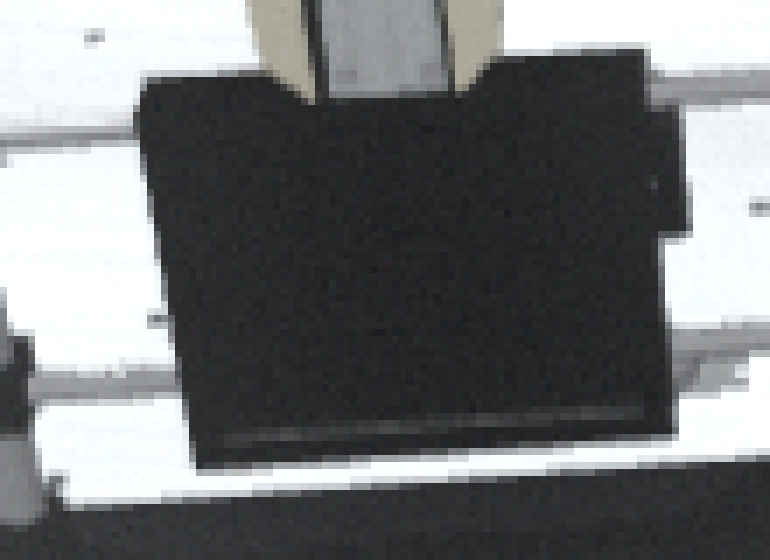

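Lean is about 3.6°, with the flange over the rail and the lip on the robot's side. I'll continue gently to the lower bar.

Request:
{"method": "apply_moves", "body": {"rows": [[0,0,0.4,0.08,0],[0,0,0.4,0.08,0],[0,0,0.4,0.08,0],[0,0,0,0,0]]}}

```text
t: 17.97
ee_pos: [0.5698, -0.1986, 0.3649]
tool_rot: [-179.9, 0.0, 103.8]
force: [-5.6, -2.1, 6.2]
width: 0.0357
```

```bash
python3 -c "
from h import *
rel(); lean('s16')"
```

```text
t 17.9667 h,z 15.9 35.9 a,b 25.7 -17.6 F [-5.6 -2.1  6.2] T [-0.27  1.48  0.  ] w 0.0357 rot [-179.9    0.   103.8]
279 423 lean 2.7 yaw 13.69 [ 0.5727 -0.1984  0.1223]
```

Request:
{"method": "apply_moves", "body": {"rows": [[0,0,0.4,0.08,0],[0,0,0.4,0.08,0],[0,0,0.4,0.08,0],[0,0,0,0,0]]}}

```text
t: 18.35
ee_pos: [0.571, -0.1983, 0.3647]
tool_rot: [-180.0, 0.0, 103.7]
force: [-5.0, -0.8, 6.4]
width: 0.0359
```

```bash
python3 -c "
from h import *
rel(); lean('s17')"
```

```text
t 18.35 h,z 17.1 35.7 a,b 26.6 -18.5 F [-5.  -0.8  6.4] T [-0.2   1.43 -0.03] w 0.0359 rot [-180.     0.   103.7]
283 419 lean 2.14 yaw 13.63 [ 0.5721 -0.1982  0.1224]
```

I'll check the plate against both bars in one camera, so that its bias cancels.

```bash
cat >> h.py <<'E'
def gaps(tag):
    # compare bar surface h and plate front h from the same scene view (h along stand x)
    s=pickle.load(open(tag+".pkl","rb")); hx=np.array([.9709,.2394,0])
    H=lambda p:(p-np.array([.5543,-.202,0]))@hx*1e3
    u,v=np.meshgrid(range(90,260),range(150,250)); u=u.ravel();v=v.ravel()
    P=np.array([pt(s,a,b) for a,b in zip(u,v)]); Y=(P-np.array([.5543,-.202,0]))@np.array([-.2394,.9709,0])*1e3; h=np.array([H(p) for p in P]); z=P[:,2]*1e3
    for nm,lo,hi in [("rail",158,182),("bar",66,92)]:
        m=((abs(Y)>88)&(abs(Y)<115))&(z>lo)&(z<hi)&(abs(h)<25)
        hm=np.percentile(h[m],85); print(nm,m.sum(),"front h",hm.round(1),"med",np.median(h[m]).round(1),"z",np.median(z[m]).round(1))
    m=(abs(Y)<70)&(z>58)&(z<168)&(h>2)&(h<45)
    p=np.polyfit(z[m],h[m],1); r=h[m]-np.polyval(p,z[m]); k=abs(r)<3; p=np.polyfit(z[m][k],h[m][k],1)
    print("plate",k.sum(),"slope deg",np.degrees(np.arctan(-p[0])).round(2),"h@170",np.polyval(p,170).round(1),"h@80",np.polyval(p,80).round(1))
E
python3 -c "
from h import *
for t in ('s13','s14','s15','s16','s17'): print(t); gaps(t)"
```

```text
s13
rail 124 front h 8.7 med 6.5 z 169.5
bar 112 front h 10.9 med 8.7 z 79.1
plate 2775 slope deg 8.54 h@170 13.9 h@80 27.4
s14
rail 123 front h 8.3 med 6.2 z 169.2
bar 114 front h 11.5 med 9.3 z 79.6
plate 2740 slope deg 5.73 h@170 14.9 h@80 23.9
s15
rail 122 front h 8.2 med 6.1 z 169.2
bar 113 front h 11.1 med 8.8 z 79.4
plate 2675 slope deg 4.32 h@170 15.5 h@80 22.3
s16
rail 124 front h 8.6 med 5.8 z 169.2
bar 115 front h 11.7 med 9.2 z 79.6
plate 2645 slope deg 3.18 h@170 16.1 h@80 21.1
s17
rail 121 front h 8.8 med 6.1 z 169.4
bar 115 front h 11.8 med 9.4 z 79.6
plate 2643 slope deg 2.25 h@170 16.6 h@80 20.2
```

The bias in this view is about +3 mm on both bars. After correction the plate has 2.2° to go, with a gap of about 4 mm at the lower bar, and the rail is near mid-throat. The grip point has also crept forward relative to the block. I'll relieve the downward press, soften the grip and continue.

Request:
{"method": "apply_moves", "body": {"rows": [[0,0,0,-0.3,0],[0,0,0.2,-0.3,0],[0,0,0.3,0,0],[0,0,0,0,0]], "squeeze": 10}}

```text
t: 18.73
ee_pos: [0.5721, -0.1973, 0.3648]
tool_rot: [180.0, 0.0, 103.8]
force: [-1.1, -0.6, -2.0]
width: 0.0357
```

```bash
python3 -c "
from h import *
rel(); lean('s18'); gaps('s18'); c=snap('wrist','w18');crop(c,180,380,200,320,4,'w18c',1.6)"
```

```text
t 18.7333 h,z 18.4 35.8 a,b 27.8 -19.1 F [-1.1 -0.6 -2. ] T [-0.12  0.06 -0.03] w 0.0357 rot [180.    0.  103.8]
274 418 lean 2.59 yaw 13.68 [ 0.5739 -0.1984  0.1212]
rail 122 front h 8.6 med 6.3 z 169.3
bar 111 front h 11.7 med 9.3 z 79.6
plate 2646 slope deg 2.54 h@170 18.0 h@80 22.0
```

View pics/w18c.png

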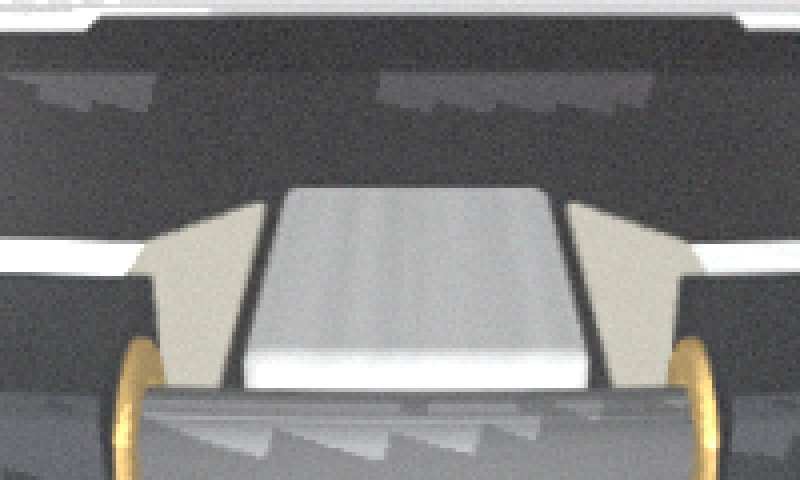

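Request:
{"method": "apply_moves", "body": {"rows": [[0,0,0.4,0,0],[0,0,0.4,0,0],[0,0,0.4,0,0],[0,0,0.4,0,0],[0,0,0.4,0,0],[0,0,0,0,0]]}}

```text
t: 19.33
ee_pos: [0.5734, -0.197, 0.3647]
tool_rot: [-179.9, -0.0, 103.8]
force: [-4.3, -0.3, -0.7]
width: 0.036
```

```bash
python3 -c "
from h import *
rel(); lean('s19'); gaps('s19')"
```

```text
t 19.3333 h,z 19.7 35.7 a,b 28.7 -20.0 F [-4.3 -0.3 -0.7] T [-0.06  1.08 -0.03] w 0.036 rot [-179.9   -0.   103.8]
270 419 lean 2.23 yaw 14.03 [ 0.5738 -0.1974  0.12  ]
rail 124 front h 8.3 med 5.9 z 168.8
bar 113 front h 11.4 med 9.5 z 79.8
plate 2621 slope deg 1.68 h@170 18.7 h@80 21.3
```

Request:
{"method": "apply_moves", "body": {"rows": [[0,0,0.4,0,0],[0,0,0.4,0,0],[0,0,0.4,0,0],[0,0,0.4,0,0],[0,0,0,0,0]]}}

```text
t: 19.8
ee_pos: [0.5751, -0.1966, 0.3645]
tool_rot: [-179.9, -0.0, 103.8]
force: [-5.2, -0.6, -5.7]
width: 0.0361
```

```bash
python3 -c "
from h import *
rel(); lean('s20'); gaps('s20')"
```

```text
t 19.8 h,z 21.5 35.5 a,b 30.1 -21.1 F [-5.2 -0.6 -5.7] T [-0.11  1.11 -0.02] w 0.0361 rot [-179.9   -0.   103.8]
287 410 lean -0.54 yaw 13.67 [ 0.5727 -0.2002  0.1214]
rail 121 front h 8.7 med 6.1 z 169.0
bar 114 front h 11.6 med 9.0 z 79.6
plate 2607 slope deg -0.28 h@170 18.6 h@80 18.2
```

The plate is upright at −0.3 ± 0.5°, about 2 mm clear of the bar and against the lip side. Next I'll draw it back to mid-throat onto the lower bar.

Request:
{"method": "apply_moves", "body": {"rows": [[0,0,-0.4,0.1,0],[0,0,-0.4,0.1,0],[0,0,-0.4,0.1,0],[0,0,-0.4,0.1,0],[0,0,-0.4,0,0],[0,0,-0.4,0,0],[0,0,-0.4,0,0],[0,0,0,0,0]]}}

```text
t: 20.52
ee_pos: [0.5728, -0.1973, 0.3648]
tool_rot: [180.0, 0.0, 103.8]
force: [-0.0, 0.1, -3.6]
width: 0.0362
```

```bash
python3 -c "
from h import *
rel(); lean('s21'); gaps('s21')"
```

```text
t 20.5167 h,z 19.1 35.8 a,b 28.3 -19.5 F [-0.   0.1 -3.6] T [ 0.05 -0.02  0.02] w 0.0362 rot [180.    0.  103.8]
267 408 lean -0.12 yaw 14.12 [ 0.5708 -0.1987  0.1197]
rail 123 front h 8.5 med 6.1 z 169.2
bar 114 front h 11.7 med 9.5 z 79.7
plate 2594 slope deg -0.09 h@170 16.8 h@80 16.6
```

The plate front is 4.9 mm ahead of the bar's front face, against 5 mm when in contact, and it is upright. Now I'll lower it onto the rail until the weight comes off the gripper.

Request:
{"method": "apply_moves", "body": {"rows": [[0,0,-0.2,0.3,0],[0,0,-0.1,0.3,0],[0,0,0,0.3,0],[0,0,0,0,0]]}}

```text
t: 20.9
ee_pos: [0.5726, -0.1973, 0.3645]
tool_rot: [179.9, 0.0, 103.8]
force: [-0.1, 1.2, 4.9]
width: 0.0359
```

```bash
python3 -c "
from h import *
rel(); lean('s22'); gaps('s22')"
```

```text
t 20.9 h,z 18.9 35.5 a,b 27.9 -19.7 F [-0.1  1.2  4.9] T [0.3  0.39 0.01] w 0.0359 rot [179.9   0.  103.8]
277 407 lean -0.21 yaw 13.84 [ 0.5703 -0.199   0.1212]
rail 122 front h 9.1 med 6.6 z 169.8
bar 112 front h 12.0 med 9.1 z 79.3
plate 2594 slope deg 0.04 h@170 16.3 h@80 16.4
```

Seated on the rail. I'll relieve the press, then open gradually.

Request:
{"method": "apply_moves", "body": {"rows": [[0,0,0,-0.3,0],[0,0,0,-0.2,0],[0,0,0,0,0],[0.4,0,0,0,0],[0.42,0,0,0,0],[0.45,0,0,0,0],[0.5,0,0,0,0],[0.6,0,0,0,0],[0.7,0,0,0,0],[0.7,0,0,0,0]], "squeeze": 3}}

```text
t: 21.78
ee_pos: [0.5723, -0.1974, 0.3642]
tool_rot: [-180.0, -0.0, 103.8]
force: [-0.9, 0.7, 0.1]
width: 0.061
```

```bash
python3 -c "
from h import *
rel(); lean('s23'); gaps('s23'); crop(pickle.load(open('s23.pkl','rb')),85,265,110,260,3.5,'s23c',1.5); c=snap('wrist','w23')"
```

```text
t 21.7833 h,z 18.6 35.2 a,b 27.5 -19.7 F [-0.9  0.7  0.1] T [ 0.04  0.09 -0.05] w 0.061 rot [-180.    -0.   103.8]
268 403 lean -0.59 yaw 13.55 [ 0.5696 -0.1976  0.1218]
rail 119 front h 8.5 med 6.4 z 169.2
bar 114 front h 11.9 med 9.4 z 79.5
plate 2584 slope deg -0.42 h@170 16.5 h@80 15.8
```

View pics/w23.png

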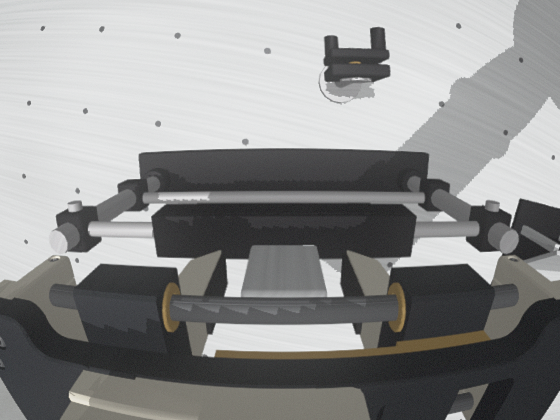

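View pics/s23c.png

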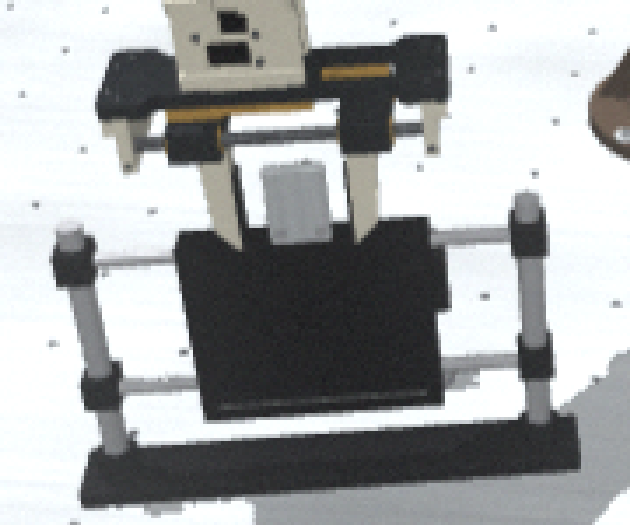

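Released and stable. I'll open fully, retreat straight up and back, and recheck.

Request:
{"method": "apply_moves", "body": {"rows": [[1,0,0,0,0],[1,0,0,0,0],[1,0,0,0,0],[1,0,0,-4,0],[1,0,0,-10,0],[1,0,0,-20,0],[1,0,0,-30,0],[1,0,0,-30,0],[1,0,0,-25,0],[1,0,-10,-10,0]]}}

```text
t: 22.72
ee_pos: [0.5639, -0.1993, 0.4978]
tool_rot: [179.7, 0.2, 103.9]
force: [-0.6, 0.2, 0.1]
width: 0.0919
```

Request:
{"method": "apply_moves", "body": {"rows": [[1,10,-25,0,0],[1,15,-30,0,0],[1,20,-30,0,0],[1,25,-30,0,0],[1,25,-20,0,0],[1,15,-10,0,0],[1,5,0,0,0],[1,0,0,0,0],[1,0,0,0,0],[1,0,0,0,0]]}}

```text
t: 23.55
ee_pos: [0.3952, -0.1233, 0.4933]
tool_rot: [180.0, 0.0, 103.8]
force: [0.5, -1.3, -1.1]
width: 0.092
```

```bash
python3 -c "
from h import *
rel(); lean('s24'); gaps('s24'); c=snap('wrist','w24');c=snap('top','t24')"
```

```text
t 23.55 h,z -135.7 164.3 a,b -23.8 174.8 F [ 0.5 -1.3 -1.1] T [ 0.05 -0.05 -0.01] w 0.092 rot [180.    0.  103.8]
271 409 lean 0.12 yaw 13.72 [ 0.5697 -0.1982  0.1216]
rail 124 front h 8.1 med 5.8 z 169.3
bar 114 front h 11.9 med 9.1 z 79.6
plate 2599 slope deg -0.42 h@170 16.5 h@80 15.8
```

View pics/s24.png

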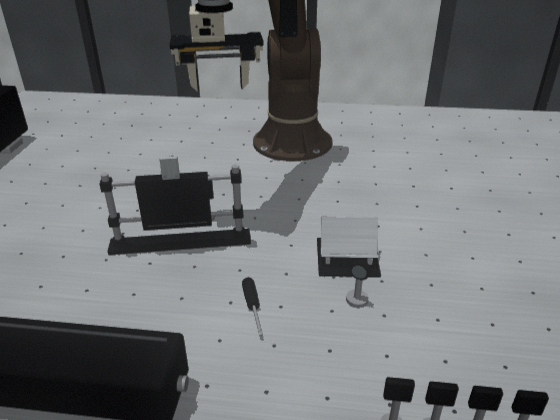

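View pics/t24.png

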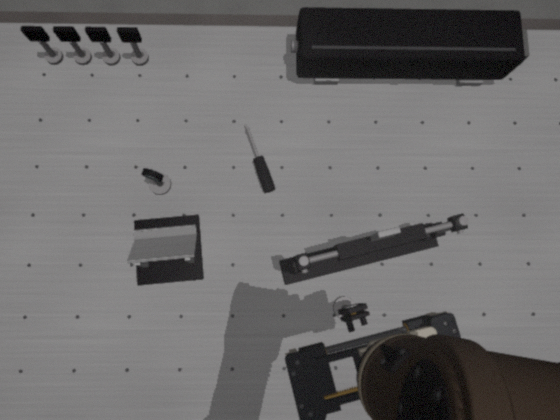

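View pics/w24.png

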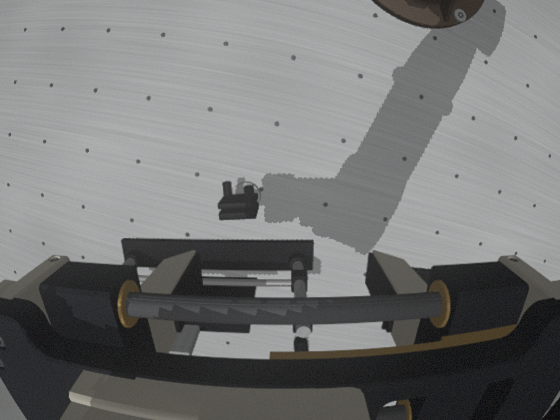

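The panel hangs upright (about 0 ± 0.5°) between the posts. In the top view the lens (155,178), driver (262,170) and mirror (352,313) are where they were, and the gripper is clear. I'm handing in the job.

```bash
python3 -c "
from workcell import bot
print(bot.close_job())"
```

```text
the job is handed in; nothing more can be done
None
```

The panel is hanging on the guard stand, on the far side of the rail, upright against the lower bar and released. I gripped the block across its width and hooked the lip over the rail with the panel still leaning 35°. I then swung it down at about 8°/s or slower while it turned in the softened grip. The job was handed in at about 24 s; forces read at the end of each move never exceeded about 18 N.

**Last checks**
- **Panel:** the lean was between −0.4° and +0.1°. The plate front was about 4 mm ahead of the lower bar's front face, against 5 mm nominal, which is contact within range-image noise. It did not change between opening the fingers and moving away.
- **Bystanders:** the mirror, lens and screwdriver were in the same places in the top view as at the start.
- **Robot:** the gripper was clear and touching nothing.

**Disagreements**
- **Scene camera:** it read about 2 px (roughly 3 mm) off from the top and wrist cameras on both the stand and the panel. My first rail fit in that view failed, so I relied on the other two cameras and on differences within one view.
- **Grip slip:** the pads slid roughly 7 mm along the block during the swing. I corrected for this before releasing.

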